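Reassemble a gas burner: key the crown, lay the cap, fit and close the knob

TASK

The gas is shut at the wall and the right-hand burner of the hob has been taken apart for cleaning: put it back together, leaving the jars, jar lids and saucepan where they are. First push the brass crown round clockwise by its fork, without lifting it off the burner, until the fork comes over the white igniter and the crown drops fully home; then lay the black burner cap on it, flat and centred. Last, fit the loose knob fully down on the bare tap spindle, flat to flat, and with it turn the tap clockwise as far as it goes, to off.

Things in the scene. Friction and masses are not known exactly. Their poses are not given: they have to be found in the camera images.
- hob: Steel two-burner gas hob, 290 (x) x 500 (y) x 60 mm, fixed. Origin: centre of its underside, at counter height. The left burner (150 mm along +y) is complete and carries the saucepan. At the right-hand end are two taps in grey bezels: the one at x +60, y -200 mm has its black knob at off, the one at x -60, y -200 mm is a bare spindle.
- burner: Cup of the right-hand burner, fixed: aluminium, 72 mm across, 16 mm high over the hob's top plate. Origin: centre of its flat top face, 76 mm above the counter, 90 mm clear of the saucepan; +x points to the igniter, z up. A 44 mm bore takes the crown's spigot; three key slots at unequal angles let the crown drop in only one way round.
- igniter (a point): Tip of the white ceramic igniter pin, 5 mm thick, 45 mm along the burner's +x from its centre; the tip is 3 mm above the cup's top face.
- crown: Brass burner crown, loose, 160 g. Origin: centre of the underside of its 72 mm flange; z up, +x along its fork. Port ring on top: radius 22 to 31 mm, 14 mm high. It stands on its three 5 mm keys on the cup's face, origin 5 mm above the burner's, +x 0.6 to 1.45 rad anticlockwise (from above) of the burner's. Its spigot in the bore keeps it centred; it turns easily.
- fork (a point): On the crown's fork, 45 mm along its +x, 6 mm above its origin. Two prongs 6 mm wide, 9 mm apart, 21 mm over both, out to 54 mm from the crown's centre, from 0 to 12 mm above its origin. With the fork within about 0.04 rad of the igniter's direction the crown drops 5 mm by its own weight; the prongs then straddle the igniter and it turns no further.
- cap_mid (a point): Centre of the black enamelled burner cap (loose, 110 g), lying right way up on the blue mat (4 mm thick). Disc of 60 mm diameter over a 38 mm boss 4 mm high; 14 mm high in all, this point 8 mm up; the full-width rim is 4 to 12 mm up. On the crown the boss goes inside the port ring, 3 mm to spare all round, and this point is 18 mm above the crown's origin.
- knob_grip (a point): Centre of the grip bar of the loose black knob (50 g), upright on the blue mat: bar 40 mm long (x), 12 mm wide (y), 16 mm high, on a round body of 40 mm diameter, 15 mm high; 31 mm in all, this point 23 mm up. A white line marks the bar's +x end. Bore from below: 13 mm deep, 13.2 mm across, D-shaped with its flat on the +x side, 1.5 mm chamfer.
- spindle_top (a point): Top centre of the bare brass tap spindle, standing 12 mm out of its 1.5 mm bezel. D-shaped: 12 mm diameter, flat on its +x side 2 mm from the axis (these axes turn with it), tip tapered over 2.5 mm. The knob goes on only with its +x along this +x (within some 0.1 rad); fully down on the bezel, knob_grip is 11 mm above this point; not lined up, 23 mm.
- tap (a joint): Turn of the spindle, rad: 0 = off (end stop; flat to the hob's +x), growing anticlockwise seen from above, up to 1.7; starts at 0.6 to 1.4. It drags 0.025 N m and stays where it is left. The knob has 0.1 to 0.2 rad of play on it, by which the spindle lags behind the knob: turn the knob on until the spindle stops.
- jar1: Glass jar upside down on the mat, 72 mm across, 120 mm high, 0.2 kg. Origin: centre of its underside. Leave it.
- jar2: Second glass jar, the same. Leave it.
- jar3: Third glass jar, the same. Leave it.
- lid1: Gold jar lid on the mat, 68 mm across, 13 mm high. Origin: centre of its underside. Leave it.
- lid2: Second jar lid, the same. Leave it.
- saucepan: Steel saucepan with lid on the left burner, radius 80 mm, height 122 mm with its lid knob; handle along its +y. Origin: centre of its underside. Leave it.
Not all that is in view belongs to the job. There is more than one size of the part that bears knob_grip; the job needs the larger.

How it is judged:
By the outcome, as a careful person would: the job done as asked, in the order asked, and still so for the second after the job is handed in, with the robot touching nothing.
It also fails if it takes over 70 s, if anything falls off the work surface, if the arm or the gripper's body presses on something with over 40 N, if the wrist force passes 120 N, or if a joint passes its speed limit or range.

ROBOT

A 6-joint arm with a two-finger parallel gripper is mounted at the origin on the work surface. World frame = base frame: x ahead of the robot, y to its left, z up, the work surface at z = 0. Lengths are in m, angles in rad, forces in N, time in s.
With the tool pointing down it reaches from about 0.25 to 0.775 m from the base axis. Payload 4 kg.
Tool frame: the origin (TCP) lies at the very end of the fingers, on their centre line; the grasp point (between the pads) lies 19 mm behind it; z points along the fingers, y is the line along which they close (so a half turn about z gives the same grasp; the last joint's range is limited). The gripper opens to 85 mm and grips with 20 to 120 N. Pads are 22 mm wide; open, the fingers measure 114 mm over their backs; the gripper's body (76 mm by 85 mm) begins 54 mm behind the grasp point. The pads swing forward as they close: fully open they stand 13 mm farther back than shut.
Start: joints at [1.088, 0.087, 1.371, -0, 1.684, -0.103], TCP at [0.204, 0.511, 0.231] pointing down, gripper open.
Joint ranges: [-3.1, 3.1], [-0.76, 2.03], [0.27, 2.55], [-1.08, 4.22], [0.17, 2.65], [-2.57, 2.57]. Speed limits (rad/s): [2.79, 2.79, 3.14, 3.14, 3.14, 3.14].

INTERFACE

Orientations are given as a unit quaternion [x, y, z, w].
In Python, from station import * gives the robot as it stands. The module is installed in compiled form; this text tells all that it offers.
- The arm moves only by the tool arm_command, never from a script. Its argument "increments" is a list of rows, each an object of numbers: "grip": the opening in per cent of the stroke, from 0 (shut) to 100 (fully open); "dx", "dy", "dz": the shift along the world's x, y, z in cm; "spin": the turn about the world's z in rad. In form: [{"grip": .., "dx": .., "dy": .., "dz": .., "spin": ..}, ...]. A call has 1 to 20 rows; each row is the pose to reach, as a shift and turn from the pose commanded when the call began; what a row does not reach only later rows make up. A row lasts 1/12 s, in which the tool goes at most 41.7 mm and 7.16 degrees, less where a joint would pass 70% of its speed; a pose out of reach is approached as far as the arm can. A call with a gripper value outside its range is refused whole. The fingers move at their own pace and stop on an object; the grip force is fixed at half the most. Time passes only in rows, so rows that repeat a pose let the fingers close. It gives the time, the measured TCP pose, the force, the opening and the grip force at its end, in the units of the state.
- get_obs(): the state, without advancing time (a new reading comes with each control period).
- capture(name): name is "side" or "top" or "wrist"; returns a dict with "image" (420x560x3 uint8, red, green, blue), "depth" (420x560 float32, m along the optical axis (not along the pixel's ray), 0 where there is no reading), "fov_y" (degrees; the focal length in pixels is half the picture's height over the tangent of half this angle, whatever the lens; pixels are square), "cx", "cy" (the principal point, pixels), "origin" and "rotation" of the camera in the world. Camera axes: x right, y down, z forward; pixel columns grow to the right and rows downward; lengths in m; the calibration is good to about 2 mm. A picture is of the moment at which its call begins.
- hand_in(): hands the job in; it is judged then, once.
The state is a dict: "time_s": time; "joint_positions": joint angles; "joint_vel": joint speeds; "joint_torque": joint torques, N m; "tool_pos": TCP position; "eef_rot": TCP orientation; "wrist_force": force on the tool from outside, world axes, zero at the start; "ft_torque": the same for the moment, N m; "width": finger opening in m; "finger_force": force on a finger pad.
Only numpy, scipy, OpenCV 4.12 (cv2) and the standard library are available. Lean on these libraries where they do the work, as an engineer would, in place of code of your own. Each camera call takes 0.05 s, during which the arm holds its last target. There are 200 camera calls.

## Working session

There is one attempt and no reset: what is moved stays moved. The work goes in short steps, Python scripts to look and compute and a tool call to move; the robot and the scene stay as the last step left them, time stands still between calls to the robot, and variables do not carry over. Pictures are saved under pics/ and viewed, at most 10 in all, crops included, and the job is handed in when it is done.

Besides the shell and the picture viewer there is one more tool, called after "Emit:" in YAML: its name, and indented under it one key for each argument. arm_command: Moves the arm, as the interface text tells. Its arguments: {"type":"object","properties":{"increments":{"type":"array","items":{"type":"object","properties":{"grip":{"type":"number"},"dx":{"type":"number"},"dy":{"type":"number"},"dz":{"type":"number"},"spin":{"type":"number"}}}}},"required":["increments"]}

```bash
mkdir -p pics
cat > h.py <<'E'
from station import *
import numpy as np, cv2
def cap(n,f=None):
    c=capture(n)
    c['f']=210/np.tan(np.radians(c['fov_y'])/2)
    c['R']=np.array(c['rotation']).reshape(3,3); c['o']=np.array(c['origin'])
    if f: cv2.imwrite('pics/'+f,cv2.cvtColor(c['image'],cv2.COLOR_RGB2BGR))
    return c
def ray(c,u,v,z):
    d=c['R']@np.array([(u-c['cx'])/c['f'],(v-c['cy'])/c['f'],1.]); return c['o']+d*(z-c['o'][2])/d[2]
def pt(c,u,v):
    d=c['depth'][int(round(v)),int(round(u))]
    return c['o']+c['R']@np.array([(u-c['cx'])/c['f'],(v-c['cy'])/c['f'],1.])*d
def cloud(c):
    v,u=np.mgrid[0:420,0:560]; d=c['depth']
    P=np.stack([(u-c['cx'])/c['f']*d,(v-c['cy'])/c['f']*d,d],-1)
    return P@c['R'].T+c['o']
E
python3 - <<'E'
from h import *
import pickle
for n in ['top','side']:
    c=cap(n,n+'.png'); pickle.dump(c,open(n+'.pkl','wb')); print(n,c['o'],c['f'],c['R'].round(2).tolist())
print(get_obs())
E
```

```text
Traceback (most recent call last):
  File "h.py", line 6, in cap
    c['R']=np.array(c['rotation']).reshape(3,3); c['o']=np.array(c['origin'])
           ~~~~~~~~~~~~~~~~~~~~~~~~~~~~~~~^^^^^
ValueError: cannot reshape array of size 4 into shape (3,3)
```

```bash
sed -i "s/c\['R'\]=np.array(c\['rotation'\]).reshape(3,3)/c['R']=Rot.from_quat(c['rotation']).as_matrix()/; 1a from scipy.spatial.transform import Rotation as Rot" h.py
python3 - <<'E'
from h import *
import pickle
for n in ['top','side']:
    c=cap(n,n+'.png'); pickle.dump(c,open(n+'.pkl','wb')); print(n,c['o'],c['f'],c['R'].round(2).tolist())
print(get_obs())
E
```

```text
top [ 0.29157567 -0.05919881  1.30137338] 464.77029713419745 [[-0.02, -0.99, 0.15], [-1.0, 0.02, 0.01], [-0.01, -0.15, -0.99]]
side [ 0.02810874 -0.53171859  0.66026713] 389.7959288641148 [[0.71, -0.48, 0.51], [-0.7, -0.47, 0.54], [-0.01, -0.74, -0.67]]
{'time_s': 0.15, 'joint_positions': array([ 1.08790980e+00,  8.78648389e-02,  1.37194564e+00,  7.64086745e-06,
        1.68360046e+00, -1.03086648e-01]), 'joint_vel': array([ 0.00050017, -0.00326804, -0.00190094, -0.00015825, -0.00083356,
       -0.00045597]), 'joint_torque': array([ 1.51793942e-03, -3.52378249e+01, -3.13676441e+01, -1.34677348e-04,
        8.07254459e-03,  3.58619195e-05]), 'tool_pos': array([0.20371747, 0.51046164, 0.23034495]), 'eef_rot': array([ 1.88760139e-01,  9.82022802e-01, -8.69301498e-04, -2.66206187e-04]), 'wrist_force': array([ 0.51022635, -0.38811565, -0.59561823]), 'ft_torque': array([-0.03243098, -0.00799965, -0.04320286]), 'finger_force': 0.0, 'width': 0.08543951397865976}
```

View pics/top.png

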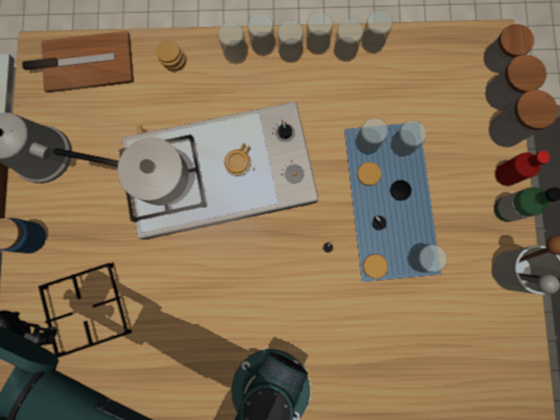

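View pics/side.png

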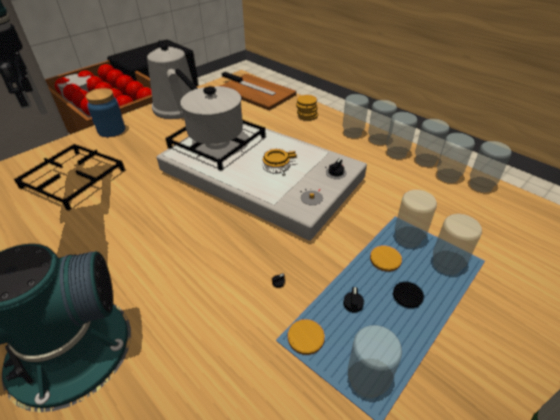

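Top view: burner/crown at (238,160), bare spindle (294,174), fitted knob (284,131), cap (401,190). There are two loose knobs: A on the mat at (379,222) and B on the wood at (328,246). A looks larger and lies on the mat as described. I'll confirm that in an enlarged crop.

Run:
```python
from h import *
import pickle
c=pickle.load(open('top.pkl','rb')); s=pickle.load(open('side.pkl','rb'))
im=cv2.cvtColor(c['image'],cv2.COLOR_RGB2BGR); ims=cv2.cvtColor(s['image'],cv2.COLOR_RGB2BGR)
z=lambda a,u,v,w,h,k:cv2.resize(a[v:v+h,u:u+w],(w*k,h*k),interpolation=cv2.INTER_CUBIC)
a=np.vstack([np.hstack([z(im,210,130,50,50,6)[:300],z(im,270,150,50,50,6)]),np.hstack([z(im,355,200,50,50,6),z(im,305,222,50,50,6)])])
b=np.vstack([z(ims,255,140,40,60,5)])
a=a[:, :]; cv2.imwrite('pics/crop1.png',a)
print([ (n,pt(c,u,v).round(4)) for n,u,v in [('crown',238,160),('spin',294,174),('knob',284,131),('cap',401,190),('A',379,222),('B',328,246),('lid1',369,174),('lid2',376,266),('jar1',373,131),('jar2',412,133),('jar3',432,258),('plate',215,170),('mat',390,240),('panL',148,167)]])
# dark blobs
hsv=cv2.cvtColor(im,cv2.COLOR_BGR2HSV); m=(hsv[...,2]<45).astype(np.uint8); n,l,st,ce=cv2.connectedComponentsWithStats(m)
for i in range(1,n):
    if 15<st[i,4]<700: print(st[i].tolist(),ce[i].round(1))
```

```text
[('crown', array([0.6084, 0.0749, 0.0833])), ('spin', array([ 0.5679, -0.0753,  0.0767])), ('knob', array([ 0.6842, -0.0508,  0.091 ])), ('cap', array([ 0.5288, -0.3751,  0.0163])), ('A', array([ 0.4379, -0.3056,  0.0332])), ('B', array([ 0.3758, -0.1644,  0.024 ])), ('lid1', array([ 0.5773, -0.2882,  0.0135])), ('lid2', array([ 0.3188, -0.2941,  0.0182])), ('jar1', array([ 0.6677, -0.2845,  0.1246])), ('jar2', array([ 0.6597, -0.386 ,  0.1253])), ('jar3', array([ 0.3336, -0.4165,  0.1228])), ('plate', array([0.5869, 0.1401, 0.0636])), ('mat', array([ 3.904e-01, -3.401e-01,  2.000e-04])), ('panL', array([0.5603, 0.2751, 0.2211]))]
[498, 37, 17, 21, 68] [504.2  49.5]
[23, 60, 23, 9, 145] [32.6 64.5]
[505, 67, 20, 27, 86] [511.6  83.1]
[514, 100, 28, 30, 102] [521.4 118.3]
[279, 125, 13, 14, 136] [284.8 131.6]
[178, 136, 15, 6, 35] [187.1 137.5]
[45, 148, 6, 10, 39] [ 47.3 152.9]
[52, 148, 65, 18, 344] [ 79.3 155.8]
[189, 158, 10, 19, 42] [194.9 168.3]
[0, 163, 8, 55, 299] [  2.4 187.5]
[390, 180, 21, 20, 314] [400.4 189.9]
[536, 187, 24, 17, 299] [548.5 195.4]
[514, 191, 16, 25, 107] [518.8 204.1]
[128, 195, 17, 26, 63] [132.6 211.5]
[495, 200, 12, 21, 65] [498.  210.8]
[373, 217, 13, 12, 112] [379.  223.2]
[12, 220, 10, 27, 47] [ 18.3 232.4]
[15, 220, 31, 33, 547] [ 32.6 237.5]
[324, 244, 8, 8, 41] [327.4 247.7]
[521, 247, 28, 13, 86] [535.8 253.2]
[520, 274, 21, 9, 106] [530.4 277.4]
[246, 351, 15, 10, 37] [253.1 355.3]
[281, 406, 9, 14, 95] [285.3 413.3]
```

View pics/crop1.png

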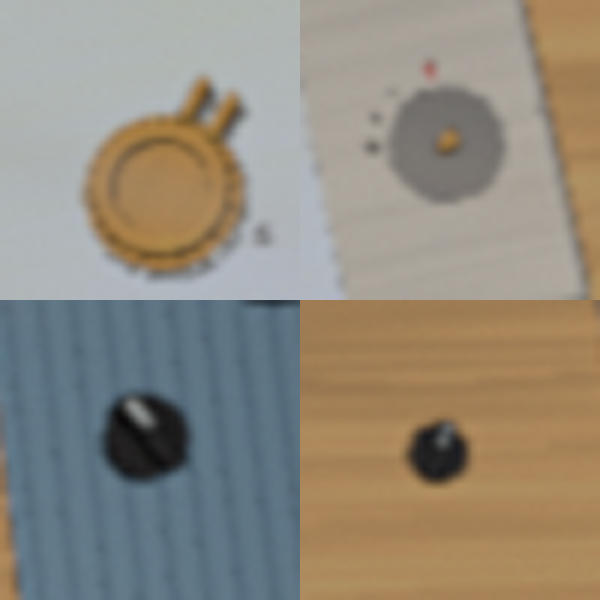

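The crop shows A (about 14 px wide) clearly larger than B (about 9 px), so A is the knob to use; its white line points up-left. The fork points up-right, and the igniter is at crop (262,235), right and slightly below. Next I'll move above the burner and look with the wrist camera.

Emit:
arm_command:
  increments:
    - {"dz": 6}
    - {"dz": 12}
    - {"dx": 10,"dy": -11,"dz": 12}
    - {"dx": 38,"dy": -43,"dz": 12,"spin": -0.12}
    - {"dx": 38,"dy": -43,"dz": 12,"spin": -0.12}
    - {"dx": 38,"dy": -43,"dz": 12,"spin": -0.12}
    - {"dx": 38,"dy": -43,"dz": 12,"spin": -0.12}
    - {"dx": 38,"dy": -43,"dz": 12,"spin": -0.12}
    - {"dx": 38,"dy": -43,"dz": 12,"spin": -0.12}
    - {"dx": 38,"dy": -43,"dz": 12,"spin": -0.12}
    - {"dx": 38,"dy": -43,"dz": 12,"spin": -0.12}
    - {"dx": 38,"dy": -43,"dz": 12,"spin": -0.12}
    - {"dx": 38,"dy": -43,"dz": 12,"spin": -0.12}
    - {"dx": 38,"dy": -43,"dz": 12,"spin": -0.12}
    - {"dx": 38,"dy": -43,"dz": 12,"spin": -0.12}
    - {"dx": 38,"dy": -43,"dz": 12,"spin": -0.12,"grip": 35}
    - {"dx": 38,"dy": -43,"dz": 12,"spin": -0.12,"grip": 35}
    - {"dx": 38,"dy": -43,"dz": 12,"spin": -0.12,"grip": 35}

```text
validation failed for argument at $.in...
```

Run:
```python
from h import *
import pickle
c=cap('wrist','w1.png'); pickle.dump(c,open('w1.pkl','wb'))
o=get_obs(); print(c['o'],c['f'],c['R'].round(3).tolist(),o['tool_pos'],o['eef_rot'].round(4),o['time_s'],o['width'],c['cx'],c['cy'])
for k in ('side','top'):pickle.dump(cap(k),open(k+'2.pkl','wb'))
```

```text
[0.14424919 0.53489801 0.37378336] 319.7567662096878 [[0.372, 0.897, 0.238], [0.928, -0.358, -0.098], [-0.003, 0.257, -0.966]] [0.2037638  0.51055105 0.23058419] [ 1.888e-01  9.820e-01 -6.000e-04 -2.000e-04] 0.2 0.08517901687840325 286.5307538251989 207.4119177656456
```

View pics/w1.png

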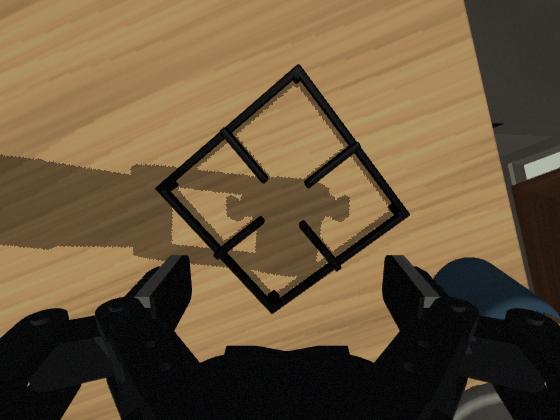

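The command was refused, probably because every field must be given. The arm hasn't moved, and the wrist picture shows only the pan grid on the wood. Resending with all fields.

Emit:
arm_command:
  increments:
    - {"grip": 100,"dx": 0,"dy": 0,"dz": 6,"spin": 0}
    - {"grip": 100,"dx": 0,"dy": 0,"dz": 12,"spin": 0}
    - {"grip": 100,"dx": 10,"dy": -11,"dz": 12,"spin": 0}
    - {"grip": 35,"dx": 38,"dy": -43,"dz": 12,"spin": -0.12}
    - {"grip": 35,"dx": 38,"dy": -43,"dz": 12,"spin": -0.12}
    - {"grip": 35,"dx": 38,"dy": -43,"dz": 12,"spin": -0.12}
    - {"grip": 35,"dx": 38,"dy": -43,"dz": 12,"spin": -0.12}
    - {"grip": 35,"dx": 38,"dy": -43,"dz": 12,"spin": -0.12}
    - {"grip": 35,"dx": 38,"dy": -43,"dz": 12,"spin": -0.12}
    - {"grip": 35,"dx": 38,"dy": -43,"dz": 12,"spin": -0.12}
    - {"grip": 35,"dx": 38,"dy": -43,"dz": 12,"spin": -0.12}
    - {"grip": 35,"dx": 38,"dy": -43,"dz": 12,"spin": -0.12}
    - {"grip": 35,"dx": 38,"dy": -43,"dz": 12,"spin": -0.12}
    - {"grip": 35,"dx": 38,"dy": -43,"dz": 12,"spin": -0.12}
    - {"grip": 35,"dx": 38,"dy": -43,"dz": 12,"spin": -0.12}
    - {"grip": 35,"dx": 38,"dy": -43,"dz": 12,"spin": -0.12}
    - {"grip": 35,"dx": 38,"dy": -43,"dz": 12,"spin": -0.12}
    - {"grip": 35,"dx": 38,"dy": -43,"dz": 12,"spin": -0.12}

```text
time_s: 1.8
tool_pos: [0.5848, 0.0791, 0.3499]
eef_rot: [0.249, 0.969, -0.0, -0.001]
wrist_force: [0.1, -0.1, -0.0]
width: 0.0299
finger_force: 0.0
```

Run:
```python
from h import *
import pickle
c=cap('wrist','w2.png'); pickle.dump(c,open('w2.pkl','wb'))
o=get_obs(); print(c['o'],c['f'],c['R'].round(3).tolist(),o['tool_pos'],o['eef_rot'].round(4),o['time_s'],o['width'],c['cx'],c['cy'])
```

```text
[0.528964   0.11058858 0.49349703] 319.7567662096878 [[0.483, 0.847, 0.223], [0.876, -0.466, -0.125], [-0.002, 0.255, -0.967]] [0.58406288 0.0804225  0.35065284] [ 2.479e-01  9.688e-01  1.000e-04 -8.000e-04] 1.85 0.030083552250376226 286.5307538251989 207.4119177656456
```

View pics/w2.png

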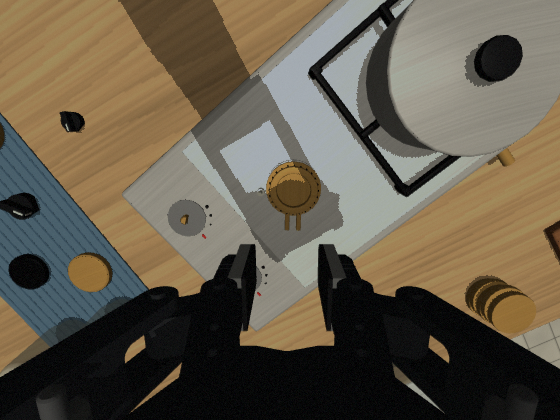

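The wrist view shows the crown at (293,188), fork prongs at (287,222) and (298,222), igniter about (261,190), spindle (185,218), and knob B (71,121) and knob A (20,205) at left.

```bash
cat >> h.py <<'E'
def circ(xy):
    A=np.c_[2*xy,np.ones(len(xy))]; s=np.linalg.lstsq(A,(xy**2).sum(1),rcond=None)[0]; return s[:2],np.sqrt(s[2]+s[:2]@s[:2])
def brass(im):
    h=cv2.cvtColor(im,cv2.COLOR_RGB2HSV); return ((h[...,0]>10)&(h[...,0]<28)&(h[...,1]>110)).astype(np.uint8)
def comp(m,u,v,r=6):
    n,l,st,ce=cv2.connectedComponentsWithStats(m); w=l[v-r:v+r+1,u-r:u+r+1]; w=w[w>0]; k=np.bincount(w).argmax(); return l==k
E
python3 - <<'E'
from h import *
import pickle
c=pickle.load(open('w2.pkl','rb')); P=cloud(c); im=c['image']
V,U=np.mgrid[0:420,0:560]
m=comp(brass(im),293,165,8); print('brass n',m.sum(), U[m].min(),U[m].max(),V[m].min(),V[m].max())
box=(abs(U-293)<40)&(abs(V-195)<50)
z=P[...,2]; print('plate z',np.median(P[185:200,235:250,2]),'hist',np.histogram(z[box],bins=np.arange(.055,.105,.005)))
# crown outer outline (flange z~.081..) convex hull without the fork: ring top points
ring=box&(z>.0905)&(z<.1)
xy=P[ring][:,:2]; (e,w,a)=cv2.minAreaRect(xy.astype(np.float32)); print('ring',e,w)
# igniter blob: bright in window
w=im[180:202,250:272].astype(int).sum(2); print((w//8))
ig=ray(c,261.5,190,.079); print('ign guess',ig)
for u,v in [(287.5,226),(298.5,226)]: print('prong',ray(c,u,v,.093))
a=cv2.cvtColor(im,cv2.COLOR_RGB2BGR); k=lambda u,v,w,h,s:cv2.resize(a[v:v+h,u:u+w],(w*s,h*s),interpolation=cv2.INTER_CUBIC)
cv2.imwrite('pics/w2c.png',np.hstack([k(240,150,90,90,4),k(160,190,60,60,6)]))
E
```

```text
brass n 2425 266 320 162 229
plate z 0.06155469335619096 hist (array([ 181, 5015,   75,   12,   24,  259, 1089,  462,  662]), array([0.055, 0.06 , 0.065, 0.07 , 0.075, 0.08 , 0.085, 0.09 , 0.095,
       0.1  ]))
ring (0.6151939034461975, 0.0766073539853096) (0.06292962282896042, 0.08395285904407501)
[[63 64 63 63 64 63 64 64 64 64 63 64 64 63 64 63 63 46 43 42 41 34]
 [63 63 63 63 63 64 63 63 64 63 64 64 64 64 63 63 63 39 42 40 40 23]
 [62 63 63 63 63 63 63 64 63 64 64 63 64 64 63 63 63 39 43 18 13 35]
 [63 63 63 63 63 63 64 63 64 64 63 64 63 63 63 64 55 42 43 14  9 40]
 [63 64 63 63 63 64 63 64 64 63 64 63 63 63 63 63 36 41 42 34 18 39]
 [63 63 63 64 64 64 63 63 63 63 63 62 63 64 62 64 41 41 42 41 30 40]
 [63 63 63 64 64 64 63 63 63 63 62 62 63 64 63 63 42 41 42 41 33 40]
 [63 64 63 64 63 63 63 63 62 61 51 51 62 63 64 63 41 41 43 32 35 40]
 [64 64 64 63 63 63 64 63 53 31 28 30 33 50 62 64 42 41 41 23 39 24]
 [63 63 64 63 63 63 63 62 46 63 62 62 34 26 61 62 45 41 31 10 24 24]
 [63 63 61 63 63 62 62 52 62 62 37 35 41 43 42 38 45 41 27 22 39 24]
 [62 62 39 60 61 39 38 56 41 27 22 21 36 42 31 42 45 41 42 19 21 23]
 [40 38 38 38 37 38 38 42 36 32 32 23 32 42 33 61 43 41 40 21 22 24]
 [38 37 39 38 38 38 39 41 42 42 41 32 37 41 39 38 37 40 24 22 20 24]
 [38 38 38 38 39 38 39 40 41 42 41 41 42 41 39 38 31 23 23 21 19 23]
 [38 38 38 38 39 37 38 39 41 42 41 41 40 38 37 37 37 23 23  5 14 22]
 [38 38 37 39 38 39 39 38 38 39 38 38 38 37 37 37 38 30 23  8 11 22]
 [38 38 38 38 39 38 38 38 38 38 37 37 37 38 37 38 39 28 23 18 19 21]
 [38 38 38 38 38 38 39 38 38 38 38 36 37 37 39 38 38 38 25 22 23 19]
 [38 39 39 38 38 39 38 38 38 37 37 36 37 38 38 38 39 38 30 23 22 21]
 [38 39 38 38 38 38 38 38 37 37 37 37 38 38 39 38 37 38 28 23 23 23]
 [39 38 38 37 38 38 37 37 37 37 37 38 38 38 38 38 38 37 37 31 23 17]]
ign guess [0.58756215 0.03951611 0.079     ]
prong [0.64391162 0.04771538 0.093     ]
prong [0.65089129 0.06039125 0.093     ]
```

View pics/w2c.png

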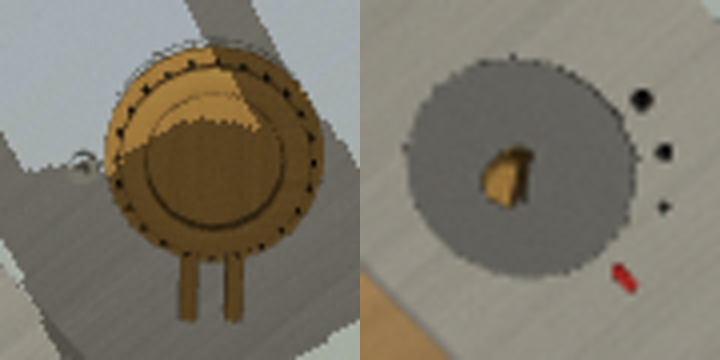

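Run:
```python
from h import *
import pickle
c=pickle.load(open('w2.pkl','rb'))
ce=ray(c,293.5,188,.083); f=ray(c,292.4,229.5,.093); ig=ray(c,260.8,190,.079)
g=lambda a:(np.hypot(*(a-ce)[:2]),np.arctan2(*(a-ce)[1::-1]))
print(ce,f,ig,'fork',g(f),'ign',g(ig))
P=cloud(c);m=brass(c['image'])>0; V,U=np.mgrid[0:420,0:560]; z=P[...,2]
q=m&(abs(U-293)<40)&(abs(V-188)<27)&(z>.07); print('flange hull',cv2.minEnclosingCircle(P[q][:,:2].astype(np.float32)))
sp=ray(c,160+505/6,190+180/6,.0735); k=ray(c,160+522/6,190+167/6,.0615); r=ray(c,160+623/6,190+277/6,.06)
print('spindle',sp,'bezel',k,'red dir',np.arctan2(*(r-k)[1::-1]))
t=pickle.load(open('top.pkl','rb'))
print('crown top',ray(t,210+162/6,130+192/6,.09),'spin top',ray(t,270+148/6,150+142/6,.07),'knobA',ray(t,379.3,222.6,.025),'cap',ray(t,400.4,189.9,.016))
print('hob dir', np.arctan2(*(pt(t,284,131)-pt(t,294,174))[1::-1]))
```

```text
[0.60487098 0.07816698 0.083     ] [0.65127935 0.05103954 0.093     ] [0.58711554 0.0387055  0.079     ] fork (np.float64(0.05375531938306405), np.float64(-0.5289725505407528)) ign (np.float64(0.043271980960334126), np.float64(-1.9936032671620456))
flange hull ((0.5827774405479431, 0.08687110245227814), 0.05890822410583496)
spindle [ 0.6132267  -0.00329598  0.0735    ] bezel [ 0.61481824 -0.00141358  0.0615    ] red dir 0.18790954314915675
crown top [0.60123605 0.07684097 0.09      ] spin top [ 0.57027876 -0.07716924  0.07      ] knobA [ 0.43711992 -0.30793826  0.025     ] cap [ 0.5291526  -0.37356043  0.016     ]
hob dir 0.2071839085741674
```

Emit:
arm_command:
  increments:
    - {"grip": 35,"dx": 3.2,"dy": -1.4,"dz": 0,"spin": -0.03}
    - {"grip": 35,"dx": 6.5,"dy": -2.8,"dz": -4,"spin": -0.03}
    - {"grip": 35,"dx": 6.5,"dy": -2.8,"dz": -8,"spin": -0.03}
    - {"grip": 35,"dx": 6.5,"dy": -2.8,"dz": -12,"spin": -0.03}
    - {"grip": 35,"dx": 6.5,"dy": -2.8,"dz": -16,"spin": -0.03}
    - {"grip": 35,"dx": 6.5,"dy": -2.8,"dz": -19,"spin": -0.03}
    - {"grip": 35,"dx": 6.5,"dy": -2.8,"dz": -21,"spin": -0.03}
    - {"grip": 35,"dx": 6.5,"dy": -2.8,"dz": -22,"spin": -0.03}
    - {"grip": 35,"dx": 6.5,"dy": -2.8,"dz": -22,"spin": -0.03}

```text
time_s: 2.6
tool_pos: [0.6467, 0.0544, 0.1285]
eef_rot: [0.261, 0.965, -0.001, -0.003]
wrist_force: [-0.2, -0.3, -0.3]
width: 0.0299
finger_force: 0.0
```

Run:
```python
from h import *
import pickle
c=cap('wrist','w3.png'); pickle.dump(c,open('w3.pkl','wb'))
o=get_obs(); print(o['tool_pos'],o['eef_rot'].round(4),o['time_s'],o['wrist_force'])
C=np.array([.605,.078]); p0=C+.051*np.array([np.cos(.53),-np.sin(.53)])
for t in np.r_[np.arange(.62,1.97,.09),1.99,2.03,2.07,2.11]: print(round(t-.53,2),((C+.051*np.array([np.cos(t),-np.sin(t)])-p0)*100).round(2))
```

```text
[0.64823582 0.05406812 0.13129908] [ 2.610e-01  9.653e-01  0.000e+00 -5.000e-04] 2.65 [-0.35484373  0.08607874  0.39795254]
0.09 [-0.25 -0.39]
0.18 [-0.53 -0.75]
0.27 [-0.85 -1.08]
0.36 [-1.19 -1.38]
0.45 [-1.56 -1.66]
0.54 [-1.95 -1.9 ]
0.63 [-2.36 -2.1 ]
0.72 [-2.79 -2.26]
0.81 [-3.23 -2.39]
0.9 [-3.68 -2.47]
0.99 [-4.14 -2.52]
1.08 [-4.6  -2.52]
1.17 [-5.06 -2.48]
1.26 [-5.51 -2.4 ]
1.35 [-5.95 -2.28]
1.44 [-6.38 -2.12]
1.46 [-6.48 -2.08]
1.5 [-6.66 -1.99]
1.54 [-6.84 -1.9 ]
1.58 [-7.02 -1.8 ]
```

View pics/w3.png

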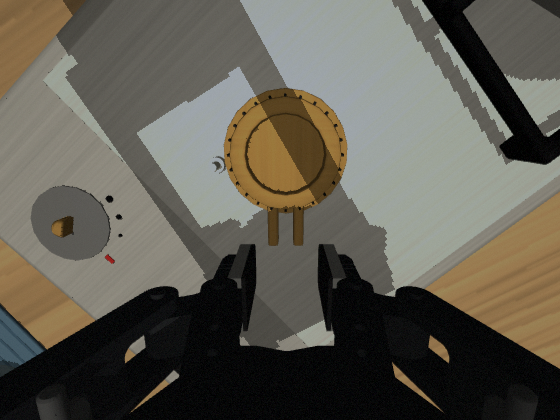

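The fork, at (285,227), is centred in the finger gap (mid about 286); crown at (286,151), igniter (220,162). Descending to straddle it.

Emit:
arm_command:
  increments:
    - {"grip": 35,"dx": 0,"dy": -0.1,"dz": -2,"spin": 0}
    - {"grip": 35,"dx": 0,"dy": -0.1,"dz": -3.5,"spin": 0}
    - {"grip": 35,"dx": 0,"dy": -0.1,"dz": -4.6,"spin": 0}
    - {"grip": 35,"dx": 0,"dy": -0.1,"dz": -4.6,"spin": 0}
    - {"grip": 35,"dx": 0,"dy": -0.1,"dz": -4.6,"spin": 0}

```text
time_s: 3.07
tool_pos: [0.6495, 0.0521, 0.0867]
eef_rot: [0.262, 0.965, 0.0, 0.001]
wrist_force: [0.5, 0.7, 1.3]
width: 0.0298
finger_force: 0.0
```

Run:
```python
from h import *
import pickle
c=pickle.load(open('w3.pkl','rb'))
ce=ray(c,285.8,151,.083); f=ray(c,285.3,245,.093); ig=ray(c,218.5,163.5,.079)
g=lambda a:(np.hypot(*(a-ce)[:2]).round(4),np.arctan2(*(a-ce)[1::-1]).round(3))
print(ce,f,ig,'fork',g(f),'ign',g(ig))
o=get_obs(); print(o['tool_pos'],o['wrist_force'])
```

```text
[0.60476404 0.07849786 0.083     ] [0.6518414  0.05068155 0.093     ] [0.59099347 0.0394909  0.079     ] fork (np.float64(0.0547), np.float64(-0.534)) ign (np.float64(0.0414), np.float64(-1.91))
[0.64949567 0.05209589 0.08674782] [0.45338599 0.71162382 1.29092948]
```

Emit:
arm_command:
  increments:
    - {"grip": 35,"dx": 0,"dy": 0,"dz": -0.4,"spin": 0}
    - {"grip": 35,"dx": -0.25,"dy": -0.39,"dz": -0.4,"spin": -0.09}
    - {"grip": 35,"dx": -0.53,"dy": -0.75,"dz": -0.4,"spin": -0.18}
    - {"grip": 35,"dx": -0.85,"dy": -1.08,"dz": -0.4,"spin": -0.27}
    - {"grip": 35,"dx": -1.19,"dy": -1.38,"dz": -0.4,"spin": -0.36}
    - {"grip": 35,"dx": -1.56,"dy": -1.66,"dz": -0.4,"spin": -0.45}
    - {"grip": 35,"dx": -1.95,"dy": -1.9,"dz": -0.4,"spin": -0.54}
    - {"grip": 35,"dx": -2.36,"dy": -2.1,"dz": -0.4,"spin": -0.63}
    - {"grip": 35,"dx": -2.79,"dy": -2.26,"dz": -0.4,"spin": -0.72}
    - {"grip": 35,"dx": -3.23,"dy": -2.39,"dz": -0.4,"spin": -0.81}
    - {"grip": 35,"dx": -3.68,"dy": -2.47,"dz": -0.4,"spin": -0.9}
    - {"grip": 35,"dx": -4.14,"dy": -2.52,"dz": -0.4,"spin": -0.99}
    - {"grip": 35,"dx": -4.6,"dy": -2.52,"dz": -0.4,"spin": -1.08}
    - {"grip": 35,"dx": -5.06,"dy": -2.48,"dz": -0.4,"spin": -1.17}
    - {"grip": 35,"dx": -5.51,"dy": -2.4,"dz": -0.4,"spin": -1.26}
    - {"grip": 35,"dx": -5.51,"dy": -2.4,"dz": -0.4,"spin": -1.26}

```text
time_s: 4.4
tool_pos: [0.5943, 0.0278, 0.083]
eef_rot: [0.781, 0.625, 0.001, 0.001]
wrist_force: [-1.0, 0.4, -0.4]
width: 0.0296
finger_force: 0.0
```

Run:
```python
from h import *
import pickle
c=cap('wrist','w4.png'); pickle.dump(c,open('w4.pkl','wb'))
o=get_obs(); print(o['tool_pos'],o['eef_rot'].round(4),o['time_s'],o['wrist_force'],o['ft_torque'])
```

```text
[0.59450435 0.02781269 0.08284993] [0.7796 0.6263 0.001  0.0009] 4.45 [-0.43637651  0.4047797   0.08826701] [ 0.00551589  0.01510697 -0.01059527]
```

View pics/w4.png

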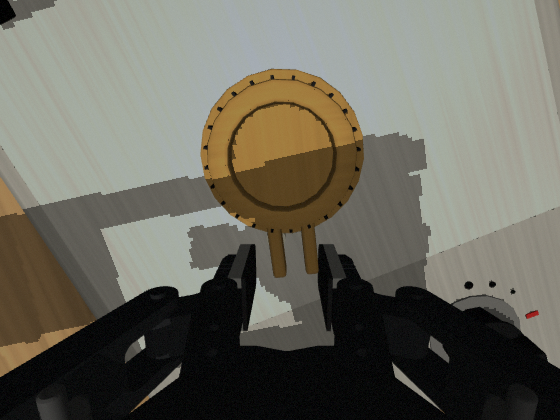

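The fork, at (292,255), is following and trails against the right finger. Continuing slowly, and checking the crown's height by depth.

Emit:
arm_command:
  increments:
    - {"grip": 35,"dx": -0.15,"dy": 0.04,"dz": 0,"spin": -0.03}
    - {"grip": 35,"dx": -0.3,"dy": 0.08,"dz": 0,"spin": -0.06}
    - {"grip": 35,"dx": -0.44,"dy": 0.12,"dz": 0,"spin": -0.09}
    - {"grip": 35,"dx": -0.54,"dy": 0.16,"dz": 0,"spin": -0.11}
    - {"grip": 35,"dx": -0.63,"dy": 0.19,"dz": 0,"spin": -0.13}
    - {"grip": 35,"dx": -0.73,"dy": 0.23,"dz": 0,"spin": -0.15}
    - {"grip": 35,"dx": -0.82,"dy": 0.26,"dz": 0,"spin": -0.17}
    - {"grip": 35,"dx": -0.92,"dy": 0.3,"dz": 0,"spin": -0.19}
    - {"grip": 35,"dx": -0.92,"dy": 0.3,"dz": 0,"spin": -0.19}

```text
time_s: 5.2
tool_pos: [0.5846, 0.0309, 0.0815]
eef_rot: [0.836, 0.549, 0.0, 0.0]
wrist_force: [0.4, -0.8, -0.3]
width: 0.0296
finger_force: 0.2
```

```bash
cat > crown.py <<'E'
from h import *
import pickle
def info(c):
    P=cloud(c); V,U=np.mgrid[0:420,0:560]; b=brass(c['image'])>0; z=P[...,2]
    d=np.hypot(P[...,0]-.605,P[...,1]-.0783)
    r=b&(d>.023)&(d<.030); f=b&(d>.040)&(d<.052)&(z>.077)&(z<.1)
    fp=P[f]; m=fp[:,:2].mean(0) if f.sum() else np.zeros(2)
    return 'ring z %.4f n%d'%(np.median(z[r]),r.sum()),'fork n%d'%f.sum(),'ang %.3f'%np.arctan2(m[1]-.0783,m[0]-.605),'fz %.4f'%np.median(z[f]),'plate %.4f'%np.median(z[(d>.06)&(d<.09)&(abs(z-.06)<.006)])
if __name__=='__main__':
    c=cap('wrist','last.png'); pickle.dump(c,open('w5.pkl','wb')); o=get_obs()
    print('w4',info(pickle.load(open('w4.pkl','rb')))); print('now',info(c)); print(o['time_s'],o['tool_pos'].round(4),o['wrist_force'].round(2),o['ft_torque'].round(3))
E
python3 crown.py
```

```text
w4 ('ring z 0.0957 n7072', 'fork n683', 'ang -1.695', 'fz 0.0936', 'plate 0.0616')
now ('ring z 0.0907 n6720', 'fork n649', 'ang -1.888', 'fz 0.0887', 'plate 0.0616')
5.25 [0.5845 0.0309 0.0814] [-0.3   0.18  0.01] [-0.017 -0.108 -0.017]
```

The crown has dropped 5 mm: ring z went from 0.0957 to 0.0907, and the fork is at -1.89. I'll back off, lift clear and go over the cap.

Emit:
arm_command:
  increments:
    - {"grip": 45,"dx": 0.15,"dy": -0.05,"dz": 0,"spin": 0.03}
    - {"grip": 45,"dx": 0.15,"dy": -0.05,"dz": 0,"spin": 0.03}
    - {"grip": 45,"dx": 0.15,"dy": -0.05,"dz": 3,"spin": 0.03}
    - {"grip": 75,"dx": 0.15,"dy": -0.05,"dz": 7,"spin": 0.03}
    - {"grip": 75,"dx": -0.4,"dy": -4,"dz": 8,"spin": 0.03}
    - {"grip": 75,"dx": -1,"dy": -8,"dz": 9,"spin": 0.03}
    - {"grip": 75,"dx": -1.5,"dy": -12,"dz": 10,"spin": 0}
    - {"grip": 75,"dx": -2,"dy": -16,"dz": 11,"spin": 0}
    - {"grip": 75,"dx": -2.5,"dy": -20,"dz": 12,"spin": 0}
    - {"grip": 75,"dx": -3,"dy": -24,"dz": 12,"spin": 0}
    - {"grip": 75,"dx": -3.6,"dy": -28,"dz": 12,"spin": 0}
    - {"grip": 75,"dx": -4.2,"dy": -32,"dz": 12,"spin": 0}
    - {"grip": 75,"dx": -4.8,"dy": -36,"dz": 12,"spin": 0}
    - {"grip": 75,"dx": -5.5,"dy": -40,"dz": 12,"spin": 0}
    - {"grip": 75,"dx": -5.5,"dy": -40.5,"dz": 12,"spin": 0}
    - {"grip": 75,"dx": -5.5,"dy": -40.5,"dz": 10,"spin": 0}
    - {"grip": 75,"dx": -5.5,"dy": -40.5,"dz": 10,"spin": 0}
    - {"grip": 75,"dx": -5.5,"dy": -40.5,"dz": 10,"spin": 0}

```text
time_s: 6.75
tool_pos: [0.5288, -0.3732, 0.1793]
eef_rot: [0.836, 0.549, -0.0, -0.002]
wrist_force: [-1.0, -0.2, 0.2]
width: 0.0638
finger_force: 0.0
```

Run:
```python
from h import *
import pickle, crown
c=cap('wrist','w6.png'); pickle.dump(c,open('w6.pkl','wb')); o=get_obs()
print(o['time_s'],o['tool_pos'].round(4),o['eef_rot'].round(3),o['width'])
P=cloud(c); im=c['image']; h=cv2.cvtColor(im,cv2.COLOR_RGB2HSV)
d=np.hypot(*(P[...,:2]-[.529,-.374]).transpose(2,0,1)); z=P[...,2]
m=(h[...,2]<60)&(d<.045)&(z<.04)&(z>.008); q=P[m]
print('cap',m.sum(),np.median(q[:,2]),cv2.minEnclosingCircle(q[:,:2].astype(np.float32)),q[:,:2].mean(0))
V,U=np.mgrid[0:420,0:560]; print('px',cv2.minEnclosingCircle(np.c_[U[m],V[m]].astype(np.float32)))
t=o['tool_pos']; f=(np.hypot(P[...,0]-t[0],P[...,1]-t[1])<.06)&(z>.13)&(z<.25); print('tip low z',np.percentile(P[f][:,2],[0,1,3,10])-t[2],f.sum())
t=cap('top'); pickle.dump(t,open('t3.pkl','wb')); V,U=np.mgrid[0:420,0:560]
print(crown.info(t))
```

```text
6.8 [ 0.5295 -0.3732  0.1807] [ 0.836  0.549 -0.    -0.001] 0.06383156792797336
cap 2869 0.018612044575069875 ((0.530921220779419, -0.3754498064517975), 0.03016025573015213) [ 0.53132745 -0.37420753]
px ((289.62286376953125, 191.63743591308594), 30.5443058013916)
tip low z [0.00441042 0.00964963 0.01417054 0.02523919] 17557
('ring z 0.0890 n134', 'fork n8', 'ang -1.981', 'fz 0.0881', 'plate 0.0601')
```

Emit:
arm_command:
  increments:
    - {"grip": 84,"dx": 0.15,"dy": -0.18,"dz": -4,"spin": 0}
    - {"grip": 84,"dx": 0.15,"dy": -0.18,"dz": -8,"spin": 0}
    - {"grip": 84,"dx": 0.15,"dy": -0.18,"dz": -12,"spin": 0}
    - {"grip": 84,"dx": 0.15,"dy": -0.18,"dz": -15,"spin": 0}
    - {"grip": 84,"dx": 0.15,"dy": -0.18,"dz": -16.5,"spin": 0}
    - {"grip": 84,"dx": 0.15,"dy": -0.18,"dz": -17.3,"spin": 0}
    - {"grip": 84,"dx": 0.15,"dy": -0.18,"dz": -17.3,"spin": 0}
    - {"grip": 84,"dx": 0.15,"dy": -0.18,"dz": -17.3,"spin": 0}

```text
time_s: 7.52
tool_pos: [0.5322, -0.3762, 0.01]
eef_rot: [0.836, 0.549, 0.0, 0.001]
wrist_force: [0.3, 0.7, 0.5]
width: 0.0717
finger_force: 0.0
```

Run:
```python
from h import *
import pickle
c=cap('wrist','w7.png'); pickle.dump(c,open('w7.pkl','wb')); o=get_obs()
print(o['time_s'],o['tool_pos'].round(4),o['width'],o['wrist_force'])
P=cloud(c); t=o['tool_pos']; z=P[...,2]; V,U=np.mgrid[0:420,0:560]
f=(np.hypot(P[...,0]-t[0],P[...,1]-t[1])<.06)&((U<245)|(U>325))&(V>230)&(c['image'].max(2)<70)&(z>.004)&(z<.06); q=P[f]
print('tip z',np.percentile(q[:,2],[0,1,3,10]),f.sum())
```

```text
7.5667 [ 0.5327 -0.3768  0.011 ] 0.07163563796162957 [0.02749035 0.21033313 0.64039988]
tip z [0.00402468 0.01650401 0.01706623 0.01785891] 6652
```

Emit:
arm_command:
  increments:
    - {"grip": 84,"dx": -0.1,"dy": 0.15,"dz": -0.45,"spin": 0}
    - {"grip": 84,"dx": -0.1,"dy": 0.15,"dz": -0.45,"spin": 0}
    - {"grip": 40,"dx": -0.1,"dy": 0.15,"dz": -0.45,"spin": 0}
    - {"grip": 40,"dx": -0.1,"dy": 0.15,"dz": -0.45,"spin": 0}
    - {"grip": 40,"dx": -0.1,"dy": 0.15,"dz": -0.45,"spin": 0}
    - {"grip": 40,"dx": -0.1,"dy": 0.15,"dz": -0.45,"spin": 0}
    - {"grip": 40,"dx": -0.1,"dy": 0.15,"dz": -0.45,"spin": 0}
    - {"grip": 40,"dx": -0.1,"dy": 0.15,"dz": -0.45,"spin": 0}

```text
time_s: 8.23
tool_pos: [0.5309, -0.3751, 0.0056]
eef_rot: [0.836, 0.549, 0.0, 0.001]
wrist_force: [-0.3, 0.7, 5.3]
width: 0.0566
finger_force: 64.2
```

Emit:
arm_command:
  increments:
    - {"grip": 40,"dx": 0,"dy": 0,"dz": 1,"spin": 0}
    - {"grip": 40,"dx": 0,"dy": 0,"dz": 4,"spin": 0}
    - {"grip": 40,"dx": 0,"dy": 0,"dz": 8,"spin": 0}
    - {"grip": 40,"dx": 0,"dy": 0,"dz": 8,"spin": 0}
    - {"grip": 40,"dx": 0,"dy": 0,"dz": 8,"spin": 0}

```text
time_s: 8.65
tool_pos: [0.5319, -0.376, 0.0882]
eef_rot: [0.836, 0.549, 0.001, 0.004]
wrist_force: [-0.9, -0.1, -2.2]
width: 0.057
finger_force: 64.2
```

```bash
cat > capm.py <<'E'
from h import *
import pickle
def run(fn):
    c=cap('wrist',fn); o=get_obs(); t=o['tool_pos']
    print(o['time_s'],t.round(4),o['width'],o['finger_force'],o['wrist_force'].round(1))
    P=cloud(c); z=P[...,2]; V,U=np.mgrid[0:420,0:560]
    # cap top: in front of the fingers, within 45 mm of the tool axis, z close to tool z+.010
    m=((np.hypot(P[...,0]-t[0],P[...,1]-t[1])<.045)&(abs(z-t[2]-.012)<.012)&(c['image'].max(2)<90)&(U>248)&(U<325)).astype(np.uint8)
    n,l,st,ce=cv2.connectedComponentsWithStats(m); k=st[1:,4].argmax()+1; q=P[l==k]
    A=np.c_[q[:,:2]-t[:2],np.ones(len(q))]; s=np.linalg.lstsq(A,q[:,2]-t[2],rcond=None)[0]; r=q[:,2]-t[2]-A@s
    print('n',len(q),'slope/offset',s.round(4),'rms',r.std().round(4),'rel centre',(np.array(cv2.minEnclosingCircle(q[:,:2].astype(np.float32))[0])-t[:2]).round(4),'bbox',st[k].tolist())
    return c
if __name__=='__main__': run('w8.png')
E
python3 capm.py
```

```text
8.7 [ 0.5305 -0.3749  0.0852] 0.056948612599786536 64.2389702796936 [-0.4  0.8 -2. ]
n 8874 slope/offset [-0.006  -0.0263  0.0157] rms 0.0013 rel centre [ 0.0016 -0.0012] bbox [249, 204, 76, 125, 8874]
```

View pics/w8.png

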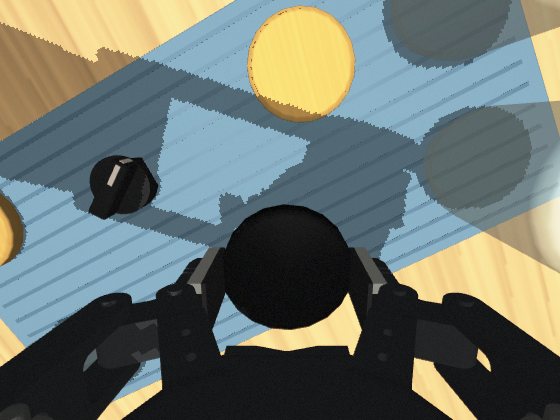

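The cap is held level between the fingers, centred at (287,267); knob A (125,185) and lid1 (300,63) are untouched. Carrying it to a hover short of the burner, with the crown in view.

Emit:
arm_command:
  increments:
    - {"grip": 40,"dx": 0,"dy": 0,"dz": 3,"spin": 0}
    - {"grip": 40,"dx": 0,"dy": 1,"dz": 7,"spin": 0}
    - {"grip": 40,"dx": 0.5,"dy": 4,"dz": 10,"spin": 0}
    - {"grip": 40,"dx": 1,"dy": 8,"dz": 10,"spin": 0}
    - {"grip": 40,"dx": 1.5,"dy": 12,"dz": 10,"spin": 0}
    - {"grip": 40,"dx": 2,"dy": 16,"dz": 10,"spin": 0}
    - {"grip": 40,"dx": 2.5,"dy": 20,"dz": 10,"spin": 0}
    - {"grip": 40,"dx": 3,"dy": 24,"dz": 10,"spin": 0}
    - {"grip": 40,"dx": 3.5,"dy": 28,"dz": 10,"spin": 0}
    - {"grip": 40,"dx": 4,"dy": 32,"dz": 9,"spin": 0}
    - {"grip": 40,"dx": 4.5,"dy": 36,"dz": 8,"spin": 0}
    - {"grip": 40,"dx": 5,"dy": 39.8,"dz": 7,"spin": 0}
    - {"grip": 40,"dx": 5,"dy": 39.8,"dz": 7,"spin": 0}
    - {"grip": 40,"dx": 5,"dy": 39.8,"dz": 7,"spin": 0}
    - {"grip": 40,"dx": 5,"dy": 39.8,"dz": 7,"spin": 0}

```text
time_s: 9.95
tool_pos: [0.5792, 0.0235, 0.1519]
eef_rot: [0.836, 0.549, -0.002, -0.001]
wrist_force: [-0.5, -0.2, -0.4]
width: 0.0566
finger_force: 64.4
```

Run:
```python
from h import *
import pickle, crown
c=cap('wrist','w9.png'); pickle.dump(c,open('w9.pkl','wb')); o=get_obs(); t=o['tool_pos']
print(o['time_s'],t.round(4),o['width'],o['wrist_force'].round(1)); print(crown.info(c))
P=cloud(c); z=P[...,2]; V,U=np.mgrid[0:420,0:560]
d=np.hypot(P[...,0]-.605,P[...,1]-.0783)
m=(brass(c['image'])>0)&(d<.045)&(z>.07); 
cs,_=cv2.findContours(m.astype(np.uint8),cv2.RETR_EXTERNAL,cv2.CHAIN_APPROX_NONE); k=max(cs,key=cv2.contourArea)[:,0]
k=k[(k[:,1]<200)] ; print('outline',k.min(0),k.max(0))
# outer outline as flange edge -> rays at z .079, keep radius within 3 mm of 36
q=np.array([ray(c,u,v,.0785)[:2] for u,v in k]); ce=np.array([.605,.0783])
for i in range(4):
    r=np.hypot(*(q-ce).T); s=abs(r-.036)<(.004 if i==0 else .0015); ce,R=circ(q[s])
print('flange centre',ce,R,s.sum(),len(q))
rg=(brass(c['image'])>0)&(abs(z-.0907)<.0025)&(d<.036); q=P[rg][:,:2]; print('ring',rg.sum(),cv2.minEnclosingCircle(q.astype(np.float32)))
# cap circle: dark contour near (287,267)
g=((c['image'].max(2)<200)&(z>t[2]+.004)&(z<t[2]+.03)&(np.hypot(P[...,0]-t[0],P[...,1]-t[1])<.034)); q=P[g]; print('cap',g.sum(),U[g].min(),U[g].max(),V[g].min(),V[g].max(),np.percentile(q[:,2]-t[2],[5,50,90]))
for w in [(287,267.5)]:
    p=ray(c,*w,t[2]+.0145); print('cap centre rel',(p-t).round(4))
```

```text
10.0 [0.5796 0.0227 0.1527] 0.056760250224322205 [ 0.6 -1.2 -1.2]
('ring z 0.0907 n3040', 'fork n256', 'ang -1.859', 'fz 0.0887', 'plate 0.0616')
outline [234  73] [342 199]
flange centre [0.60404697 0.07762882] 0.035523955516401313 304 369
ring 3991 ((0.6040303111076355, 0.07604894042015076), 0.03369789943099022)
cap 14017 204 368 205 329 [0.0104994  0.01227881 0.01349475]
cap centre rel [0.0021 0.0041 0.0145]
```

Run:
```python
from h import *
import pickle
c=pickle.load(open('w9.pkl','rb')); t=np.array([.5796,.0227,.1527]); P=cloud(c)-t
a=-.408; ly=np.array([np.cos(a),np.sin(a)]); lx=np.array([-ly[1],ly[0]])
x=P[...,:2]@lx; y=P[...,:2]@ly; z=P[...,2]; V,U=np.mgrid[0:420,0:560]
for lim in (.004,.01):
    m=(abs(y)<lim)&(abs(x)<.04)&(z>-.004)&(z<.03); print(lim,m.sum(),'x',x[m].min(),x[m].max(),'rows',V[m].min(),V[m].max(),'z at ends',z[m][x[m].argmin()],z[m][x[m].argmax()],np.median(z[m]))
m=(abs(y)<.002)&(abs(x)<.04)&(z>-.004)&(z<.03); i=np.argsort(x[m]); print(np.c_[x[m],z[m],V[m]][i][::12].round(4))
```

```text
0.004 2229 x -0.02987856523028619 0.03037465972965717 rows 204 329 z at ends 0.009726876330190926 0.005082398810285105 0.012261531965651218
0.01 5487 x -0.02987856523028619 0.03037465972965717 rows 204 329 z at ends 0.009726876330190926 0.005082398810285105 0.012264965452045279
[[-2.99e-02  9.70e-03  3.29e+02]
 [-2.84e-02  1.10e-02  3.28e+02]
 [-2.65e-02  1.21e-02  3.26e+02]
 [-2.58e-02  1.24e-02  3.25e+02]
 [-2.50e-02  1.27e-02  3.24e+02]
 [-2.41e-02  1.25e-02  3.22e+02]
 [-2.33e-02  1.21e-02  3.20e+02]
 [-2.24e-02  1.26e-02  3.19e+02]
 [-2.17e-02  1.28e-02  3.18e+02]
 [-2.10e-02  1.32e-02  3.17e+02]
 [-2.02e-02  1.12e-02  3.13e+02]
 [-1.92e-02  1.26e-02  3.13e+02]
 [-1.86e-02  1.21e-02  3.11e+02]
 [-1.78e-02  1.24e-02  3.10e+02]
 [-1.69e-02  1.30e-02  3.09e+02]
 [-1.64e-02  1.30e-02  3.08e+02]
 [-1.53e-02  1.22e-02  3.05e+02]
 [-1.48e-02  1.22e-02  3.04e+02]
 [-1.40e-02  1.27e-02  3.03e+02]
 [-1.31e-02  1.24e-02  3.01e+02]
 [-1.25e-02  1.17e-02  2.99e+02]
 [-1.16e-02  1.15e-02  2.97e+02]
 [-1.07e-02  1.22e-02  2.96e+02]
 [-1.00e-02  1.24e-02  2.95e+02]
 [-9.30e-03  1.28e-02  2.94e+
[... 1581 characters left out ...]
0e+02]
 [ 2.15e-02  1.19e-02  2.29e+02]
 [ 2.19e-02  1.19e-02  2.28e+02]
 [ 2.27e-02  1.28e-02  2.27e+02]
 [ 2.31e-02  1.27e-02  2.26e+02]
 [ 2.36e-02  1.15e-02  2.24e+02]
 [ 2.41e-02  1.16e-02  2.23e+02]
 [ 2.46e-02  1.18e-02  2.22e+02]
 [ 2.53e-02  1.25e-02  2.21e+02]
 [ 2.57e-02  1.12e-02  2.19e+02]
 [ 2.64e-02  1.33e-02  2.19e+02]
 [ 2.68e-02  1.32e-02  2.18e+02]
 [ 2.73e-02  1.18e-02  2.16e+02]
 [ 2.79e-02  1.22e-02  2.15e+02]
 [ 2.82e-02  1.19e-02  2.14e+02]
 [ 2.87e-02  1.06e-02  2.12e+02]
 [ 2.91e-02  1.19e-02  2.12e+02]
 [ 2.96e-02  2.20e-03  2.05e+02]
 [ 2.98e-02  1.13e-02  2.10e+02]
 [ 3.00e-02  5.30e-03  2.06e+02]
 [ 3.01e-02  1.08e-02  2.09e+02]
 [ 3.03e-02  9.80e-03  2.08e+02]]
```

Emit:
arm_command:
  increments:
    - {"grip": 40,"dx": 1.2,"dy": 2.8,"dz": 0,"spin": 0}
    - {"grip": 40,"dx": 2.5,"dy": 5.5,"dz": 0,"spin": 0}
    - {"grip": 40,"dx": 2.5,"dy": 5.5,"dz": -2,"spin": 0}
    - {"grip": 40,"dx": 2.5,"dy": 5.5,"dz": -4,"spin": 0}
    - {"grip": 40,"dx": 2.5,"dy": 5.5,"dz": -4,"spin": 0}
    - {"grip": 40,"dx": 2.5,"dy": 5.5,"dz": -4,"spin": 0}
    - {"grip": 40,"dx": 2.5,"dy": 5.5,"dz": -4,"spin": 0}

```text
time_s: 10.58
tool_pos: [0.6056, 0.0772, 0.1148]
eef_rot: [0.837, 0.548, 0.0, 0.0]
wrist_force: [0.3, -0.1, 0.3]
width: 0.0569
finger_force: 64.4
```

```bash
python3 -c "
from station import *
capture('wrist');o=get_obs();print(o['tool_pos'],o['time_s'])"
```

```text
[0.60603103 0.07743391 0.11553657] 10.6333
```

Emit:
arm_command:
  increments:
    - {"grip": 40,"dx": -0.1,"dy": 0.05,"dz": -1.2,"spin": 0}
    - {"grip": 40,"dx": -0.1,"dy": 0.05,"dz": -1.8,"spin": 0}
    - {"grip": 40,"dx": -0.1,"dy": 0.05,"dz": -2.1,"spin": 0}
    - {"grip": 40,"dx": -0.1,"dy": 0.05,"dz": -2.3,"spin": 0}
    - {"grip": 40,"dx": -0.1,"dy": 0.05,"dz": -2.4,"spin": 0}
    - {"grip": 40,"dx": -0.1,"dy": 0.05,"dz": -2.5,"spin": 0}
    - {"grip": 40,"dx": -0.1,"dy": 0.05,"dz": -2.6,"spin": 0}
    - {"grip": 40,"dx": -0.1,"dy": 0.05,"dz": -2.6,"spin": 0}
    - {"grip": 40,"dx": -0.1,"dy": 0.05,"dz": -2.6,"spin": 0}

```text
time_s: 11.38
tool_pos: [0.6042, 0.0791, 0.088]
eef_rot: [0.836, 0.549, 0.0, 0.0]
wrist_force: [0.3, -0.2, -0.5]
width: 0.057
finger_force: 64.4
```

Emit:
arm_command:
  increments:
    - {"grip": 40,"dx": 0,"dy": 0,"dz": -0.05,"spin": 0}
    - {"grip": 40,"dx": 0,"dy": 0,"dz": -0.1,"spin": 0}
    - {"grip": 40,"dx": 0,"dy": 0,"dz": -0.1,"spin": 0}

```text
time_s: 11.63
tool_pos: [0.6043, 0.0791, 0.0876]
eef_rot: [0.836, 0.549, 0.0, 0.0]
wrist_force: [-1.6, 0.2, 1.8]
width: 0.057
finger_force: 64.8
```

Light contact. Releasing and rising.

Emit:
arm_command:
  increments:
    - {"grip": 78,"dx": 0,"dy": 0,"dz": 0,"spin": 0}
    - {"grip": 78,"dx": 0,"dy": 0,"dz": 0,"spin": 0}
    - {"grip": 78,"dx": 0,"dy": 0,"dz": 0,"spin": 0}
    - {"grip": 78,"dx": 0,"dy": 0,"dz": 0.3,"spin": 0}
    - {"grip": 78,"dx": 0,"dy": 0,"dz": 3,"spin": 0}
    - {"grip": 78,"dx": -1,"dy": -2.5,"dz": 7,"spin": 0}
    - {"grip": 78,"dx": -2,"dy": -5,"dz": 10,"spin": 0}
    - {"grip": 78,"dx": -2,"dy": -5,"dz": 10,"spin": 0}
    - {"grip": 78,"dx": -2,"dy": -5,"dz": 10,"spin": 0}

```text
time_s: 12.38
tool_pos: [0.5857, 0.0276, 0.1912]
eef_rot: [0.837, 0.548, 0.003, 0.002]
wrist_force: [-0.0, 0.7, 0.1]
width: 0.0664
finger_force: 0.0
```

Run:
```python
from h import *
import pickle
c=cap('wrist','w10.png'); pickle.dump(c,open('w10.pkl','wb')); o=get_obs(); print(o['time_s'],o['tool_pos'].round(4),o['width'])
P=cloud(c); z=P[...,2]; d=np.hypot(P[...,0]-.605,P[...,1]-.078); V,U=np.mgrid[0:420,0:560]
m=(d<.04)&(c['image'].max(2)<110)&(z>.09)&(z<.12); q=P[m]
A=np.c_[q[:,:2]-[.605,.078],np.ones(len(q))]; s=np.linalg.lstsq(A,q[:,2],rcond=None)[0]
print('cap',m.sum(),s.round(4),cv2.minEnclosingCircle(q[:,:2].astype(np.float32)))
b=(brass(c['image'])>0)&(d<.04)&(z>.07); q=P[b]; print('brass z',np.percentile(q[:,2],[5,25,50,75,95]).round(4),b.sum(),cv2.minEnclosingCircle(q[:,:2].astype(np.float32)))
# per-sector visible brass width
ang=np.arctan2(q[:,1]-.078,q[:,0]-.605); 
for k in range(-4,4):
    s_=(ang>k*np.pi/4)&(ang<=(k+1)*np.pi/4); print(k,s_.sum(),np.hypot(*(q[s_][:,:2]-[.605,.078]).T).max().round(4) if s_.sum() else '')
```

```text
12.4333 [0.5847 0.0286 0.1884] 0.06674013355223693
cap 5487 [0.0033 0.002  0.1004] ((0.602814257144928, 0.07430458068847656), 0.035178042948246)
brass z [0.0798 0.0806 0.0815 0.0988 0.3348] 1789 ((0.6034877896308899, 0.07574210315942764), 0.037596195936203)
-4 196 0.04
-3 316 0.04
-2 179 0.0394
-1 161 0.0348
0 155 0.0347
1 421 0.0351
2 181 0.036
3 180 0.0363
```

The cap sits flat (top z 0.1004, slope 0.003). Next I'll measure the spindle on the way to the knob.

Emit:
arm_command:
  increments:
    - {"grip": 60,"dx": -1,"dy": -4,"dz": -1,"spin": 0}
    - {"grip": 60,"dx": -2,"dy": -8,"dz": -2,"spin": 0}
    - {"grip": 60,"dx": -3,"dy": -12,"dz": -4,"spin": 0}
    - {"grip": 60,"dx": -3.7,"dy": -15,"dz": -5,"spin": 0}
    - {"grip": 60,"dx": -3.7,"dy": -15,"dz": -5,"spin": 0}
    - {"grip": 60,"dx": -3.7,"dy": -15,"dz": -5,"spin": 0}

```text
time_s: 12.93
tool_pos: [0.5452, -0.1213, 0.1331]
eef_rot: [0.837, 0.548, -0.002, -0.003]
wrist_force: [0.1, -0.0, -0.4]
width: 0.0512
finger_force: 0.0
```

Run:
```python
from h import *
import pickle
c=cap('wrist','w11.png'); pickle.dump(c,open('w11.pkl','wb')); o=get_obs(); print(o['time_s'],o['tool_pos'].round(4))
P=cloud(c); z=P[...,2]; im=c['image']; V,U=np.mgrid[0:420,0:560]
b=brass(im); d=np.hypot(P[...,0]-.568,P[...,1]+.076)
m=(b>0)&(d<.02)&(z>.062)&(z<.085); print('brass',m.sum(),U[m].min(),U[m].max(),V[m].min(),V[m].max(),np.percentile(z[m],[10,50,90,99]))
t=m&(z>.0725); q=P[t]; print('top',t.sum(),q.mean(0),cv2.minEnclosingCircle(q[:,:2].astype(np.float32)),cv2.minAreaRect(q[:,:2].astype(np.float32)))
# bezel: grey disc z ~ .0615-.063
u0,u1,v0,v1=U[m].min()-45,U[m].max()+45,V[m].min()-45,V[m].max()+45
a=cv2.cvtColor(im,cv2.COLOR_RGB2BGR)[v0:v1,u0:u1]; s=500//a.shape[0]; cv2.imwrite('pics/w11c.png',cv2.resize(a,None,fx=s,fy=s,interpolation=cv2.INTER_CUBIC)); print('crop origin',u0,v0,'scale',s,a.shape)
h=cv2.cvtColor(im,cv2.COLOR_RGB2HSV); r=((h[...,0]<6)|(h[...,0]>174))&(h[...,1]>120)&(d<.06); print('red',r.sum(),P[r].mean(0))
g=(h[...,1]<40)&(h[...,2]<130)&(h[...,2]>70)&(d<.03)&(z<.067); q=P[g]; print('bezel',g.sum(),cv2.minEnclosingCircle(q[:,:2].astype(np.float32)),q[:,:2].mean(0))
```

```text
12.9833 [ 0.5462 -0.1203  0.1344]
brass 204 291 309 137 151 [0.07206049 0.0739157  0.07499585 0.07544005]
top 170 [ 0.57309001 -0.07701911  0.0740589 ] ((0.5731166005134583, -0.0789809376001358), 0.004576009698212147) ((0.5729199051856995, -0.0772968977689743), (0.007210295647382736, 0.010675814934074879), 48.080814361572266)
crop origin 246 92 scale 4 (104, 108, 3)
red 145 [ 0.57285607 -0.09518678  0.1513585 ]
bezel 3020 ((0.5680288076400757, -0.07601097971200943), 0.03002590499818325) [ 0.56867684 -0.07061354]
```

View pics/w11c.png

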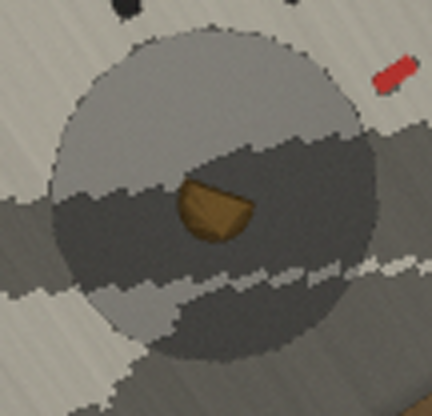

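The crop shows the D's flat as the upper edge, from (185,182) to (252,207). The bezel centre is about (214,195) and the red mark (395,75).

Run:
```python
from h import *
import pickle
c=pickle.load(open('w11.pkl','rb')); R=lambda u,v,z: ray(c,246+u/4,92+v/4,z)[:2]
B=R(214.5,195,.0615); rd=R(395,75,.06); a=R(185,182,.0733); b=R(252,207,.0733); n=R(300,0,.0733)
t=b-a; nn=np.array([-t[1],t[0]]); mid=(a+b)/2
ang=lambda v:np.arctan2(v[1],v[0]); print('bezel',B,'r',np.linalg.norm(R(52,195,.0615)-R(377,195,.0615))/2,'red',ang(rd-B))
print('flat normal',ang(nn),'len',np.linalg.norm(t)); nn/=np.linalg.norm(nn); print('axis from flat',mid-nn*.002, 'dot up',nn@(n-mid))
print('arc bottom',R(216,242,.0725), (R(216,242,.0725)-B)@nn)
# refine the flat: fit the upper edge of the brass mask
m=comp(brass(c['image']),300,143,5); V,U=np.mgrid[0:420,0:560]; us=np.unique(U[m]); top=np.array([[u,V[m&(U==u)].min()-.5] for u in us]); s=top[3:-3]; s=np.array([ray(c,u,v,.0733)[:2] for u,v in s]); 
p=np.polyfit(s[:,0],s[:,1],1); vx,vy,_,_=cv2.fitLine(s.astype(np.float32),cv2.DIST_HUBER,0,.0001,.01).ravel(); print('edge dir',ang((vx,vy)),ang((vx,vy))+np.pi/2,ang((vx,vy))-np.pi/2, s.mean(0))
```

```text
bezel [ 0.57459812 -0.0758398 ] r 0.026762754006175195 red 0.16576322699014012
flat normal 0.8089783994006392 len 0.011142826845847175
axis from flat [ 0.57374913 -0.07670953] dot up 0.03091397428122291
arc bottom [ 0.57189616 -0.08191279] -0.006259307348935606
edge dir -0.753422 0.81737435 -2.3242183 [ 0.57521736 -0.07403652]
```

Emit:
arm_command:
  increments:
    - {"grip": 60,"dx": -2,"dy": -3,"dz": 2,"spin": -0.1}
    - {"grip": 60,"dx": -4,"dy": -6.2,"dz": 3,"spin": -0.2}
    - {"grip": 60,"dx": -6,"dy": -9.4,"dz": 3,"spin": -0.3}
    - {"grip": 60,"dx": -8,"dy": -12.6,"dz": 3,"spin": -0.41}
    - {"grip": 60,"dx": -10,"dy": -15.8,"dz": 3,"spin": -0.41}
    - {"grip": 60,"dx": -12,"dy": -19,"dz": 2,"spin": -0.41}
    - {"grip": 60,"dx": -13.9,"dy": -21.8,"dz": 1,"spin": -0.41}
    - {"grip": 60,"dx": -13.9,"dy": -21.8,"dz": 1,"spin": -0.41}
    - {"grip": 60,"dx": -13.9,"dy": -21.8,"dz": 1,"spin": -0.41}

```text
time_s: 13.73
tool_pos: [0.4081, -0.3385, 0.1459]
eef_rot: [0.93, 0.367, 0.0, -0.001]
wrist_force: [-0.1, -0.2, -0.0]
width: 0.0515
finger_force: 0.0
```

```bash
cat > knob.py <<'E'
from h import *
import pickle
ang=lambda v:np.arctan2(v[1],v[0])
c=cap('wrist','w12.png'); pickle.dump(c,open('w12.pkl','wb')); o=get_obs(); print(o['time_s'],o['tool_pos'].round(4),'yang',2*np.arctan2(o['eef_rot'][1],o['eef_rot'][0])-np.pi/2)
P=cloud(c); z=P[...,2]; im=c['image']; h=cv2.cvtColor(im,cv2.COLOR_RGB2HSV)
d=np.hypot(P[...,0]-.437,P[...,1]+.308); near=d<.035; V,U=np.mgrid[0:420,0:560]
bar=near&(z>.0325)&(z<.042); q=P[bar]; print('bar',bar.sum(),np.median(q[:,2]),q[:,:2].mean(0)); e,w,a=cv2.minAreaRect(q[:,:2].astype(np.float32)); print('rect',e,w,a)
k=cv2.minAreaRect(np.c_[U[bar],V[bar]].astype(np.float32)); bx=cv2.boxPoints(k); print('px rect',k); X=[ray(c,u,v,.035)[:2] for u,v in bx]; print('edges',[(np.linalg.norm(X[i]-X[i-1]).round(4),ang(X[i]-X[i-1]).round(3)) for i in range(4)],'c',np.mean(X,0))
wt=near&(h[...,1]<70)&(h[...,2]>110)&(z>.03); q2=P[wt]; print('white',wt.sum(),q2.mean(0) if wt.sum() else '')
C=np.mean(X,0); print('dir to white',ang(q2[:,:2].mean(0)-C)); vx,vy,_,_=cv2.fitLine(q2[:,:2].astype(np.float32),cv2.DIST_HUBER,0,.0001,.01).ravel(); print('white line',ang((vx,vy)))
vx,vy,_,_=cv2.fitLine(q[:,:2].astype(np.float32),cv2.DIST_HUBER,0,.0001,.01).ravel(); print('bar line',ang((vx,vy)))
E
python3 knob.py
```

```text
13.7833 [ 0.409  -0.338   0.1466] yang -0.8181942315482945
bar 768 0.03567838428206843 [ 0.44019658 -0.3092508 ]
rect (0.4397239685058594, -0.30960026383399963) (0.03993270918726921, 0.011953121982514858) 35.86307144165039
px rect ((286.7692565917969, 151.34616088867188), (15.256271362304688, 51.10231018066406), 7.125016689300537)
edges [(np.float64(0.0122), np.float64(2.196)), (np.float64(0.0397), np.float64(0.618)), (np.float64(0.0118), np.float64(-0.941)), (np.float64(0.0398), np.float64(-2.511))] c [ 0.43980504 -0.3095414 ]
white 78 [ 0.44913269 -0.30264298  0.04927844]
dir to white 0.6367899202517895
white line 0.6754026
bar line 0.6277054
```

Bar measures 40 x 12 mm, so this is the larger knob. Centre (0.440,-0.3095), +x direction 0.625 rad.

Emit:
arm_command:
  increments:
    - {"grip": 40,"dx": 1.6,"dy": 1.4,"dz": -2,"spin": -0.06}
    - {"grip": 40,"dx": 3.1,"dy": 2.8,"dz": -5,"spin": -0.125}
    - {"grip": 40,"dx": 3.1,"dy": 2.8,"dz": -8,"spin": -0.125}
    - {"grip": 40,"dx": 3.1,"dy": 2.8,"dz": -10.5,"spin": -0.125}
    - {"grip": 40,"dx": 3.1,"dy": 2.8,"dz": -11.5,"spin": -0.125}
    - {"grip": 40,"dx": 3.1,"dy": 2.8,"dz": -12,"spin": -0.125}
    - {"grip": 40,"dx": 3.1,"dy": 2.8,"dz": -12,"spin": -0.125}
    - {"grip": 40,"dx": 3.1,"dy": 2.8,"dz": -12,"spin": -0.125}

```text
time_s: 14.45
tool_pos: [0.4405, -0.3113, 0.0285]
eef_rot: [0.951, 0.309, 0.001, 0.001]
wrist_force: [0.3, 0.1, 0.2]
width: 0.0345
finger_force: 0.0
```

```bash
python3 -c "
from station import *
import numpy as np
for i in range(2): capture('wrist');o=get_obs();print(o['tool_pos'],o['time_s'],2*np.arctan2(o['eef_rot'][1],o['eef_rot'][0])-np.pi/2)"
```

```text
[ 0.44061312 -0.31176875  0.02902537] 14.5 -0.9434962386616219
[ 0.44050734 -0.311955    0.02912367] 14.55 -0.9438180842763676
```

Emit:
arm_command:
  increments:
    - {"grip": 40,"dx": -0.07,"dy": 0.22,"dz": 0,"spin": 0}
    - {"grip": 40,"dx": -0.07,"dy": 0.22,"dz": -0.6,"spin": 0}
    - {"grip": 40,"dx": -0.07,"dy": 0.22,"dz": -0.65,"spin": 0}
    - {"grip": 0,"dx": -0.07,"dy": 0.22,"dz": -0.65,"spin": 0}
    - {"grip": 0,"dx": -0.07,"dy": 0.22,"dz": -0.65,"spin": 0}
    - {"grip": 0,"dx": -0.07,"dy": 0.22,"dz": -0.65,"spin": 0}
    - {"grip": 0,"dx": -0.07,"dy": 0.22,"dz": -0.65,"spin": 0}
    - {"grip": 0,"dx": -0.07,"dy": 0.22,"dz": -0.65,"spin": 0}
    - {"grip": 0,"dx": -0.07,"dy": 0.22,"dz": -0.65,"spin": 0}

```text
time_s: 15.3
tool_pos: [0.4384, -0.3089, 0.0204]
eef_rot: [0.951, 0.308, -0.0, 0.0]
wrist_force: [-0.0, 0.2, 0.1]
width: 0.0099
finger_force: 61.5
```

```bash
python3 -c "
from station import *
import numpy as np
for i in range(2): capture('wrist');o=get_obs();print(o['tool_pos'],o['time_s'],2*np.arctan2(o['eef_rot'][1],o['eef_rot'][0])-np.pi/2,o['width'],o['finger_force'])"
```

```text
[ 0.43844059 -0.30891756  0.02041329] 15.35 -0.9440689481705818 0.01039317875497379 61.4936363697052
[ 0.43845823 -0.3088834   0.02040378] 15.4 -0.9439950659370145 0.0103171855553907 61.493250131607056
```

Emit:
arm_command:
  increments:
    - {"grip": 0,"dx": 0,"dy": 0,"dz": 2,"spin": 0}
    - {"grip": 0,"dx": 0,"dy": 0,"dz": 6,"spin": 0}
    - {"grip": 0,"dx": 0.5,"dy": 1,"dz": 10,"spin": 0}
    - {"grip": 0,"dx": 2.5,"dy": 4.2,"dz": 12,"spin": 0.05}
    - {"grip": 0,"dx": 4.5,"dy": 7.6,"dz": 12,"spin": 0.1}
    - {"grip": 0,"dx": 6.5,"dy": 11,"dz": 12,"spin": 0.15}
    - {"grip": 0,"dx": 8.5,"dy": 14.5,"dz": 12,"spin": 0.183}
    - {"grip": 0,"dx": 10.5,"dy": 18,"dz": 12,"spin": 0.183}
    - {"grip": 0,"dx": 12.5,"dy": 21.4,"dz": 11,"spin": 0.183}
    - {"grip": 0,"dx": 13.5,"dy": 23.2,"dz": 10,"spin": 0.183}
    - {"grip": 0,"dx": 13.5,"dy": 23.2,"dz": 10,"spin": 0.183}
    - {"grip": 0,"dx": 13.5,"dy": 23.2,"dz": 10,"spin": 0.183}
    - {"grip": 0,"dx": 13.5,"dy": 23.2,"dz": 10,"spin": 0.183}

```text
time_s: 16.48
tool_pos: [0.5731, -0.0773, 0.1202]
eef_rot: [0.919, 0.394, -0.0, 0.0]
wrist_force: [0.1, -0.2, 0.0]
width: 0.0102
finger_force: 61.3
```

```bash
cat > hold.py <<'E'
from h import *
import pickle
ang=lambda v:np.arctan2(v[1],v[0])
c=cap('wrist','w13.png'); pickle.dump(c,open('w13.pkl','wb')); o=get_obs(); t=o['tool_pos']; ya=2*np.arctan2(o['eef_rot'][1],o['eef_rot'][0])-np.pi/2
print(o['time_s'],t.round(4),'yang',ya.round(3),'w',o['width'],o['wrist_force'].round(1))
P=cloud(c)-t; z=P[...,2]; ly=np.array([np.cos(ya),np.sin(ya)]); lx=np.array([-ly[1],ly[0]]); x=P[...,:2]@lx; y=P[...,:2]@ly
V,U=np.mgrid[0:420,0:560]
m=(abs(y)<.006)&(abs(x)<.04)&(z>-.03)&(z<.03)
i=np.argsort(x[m]); A=np.c_[x[m],z[m]][i]; b=A[(A[:,1]>.009)&(A[:,1]<.018)]; print('bar top x range',b[:,0].min(),b[:,0].max(),'z',np.median(b[:,1]),len(b))
b=A[A[:,1]<.004]; print('low x range',b[:,0].min() if len(b) else '',b[:,0].max() if len(b) else '',np.median(b[:,1]) if len(b) else '')
q=P[(abs(x)<.03)&(abs(z+.0015)<.004)&(abs(y)<.022)]; xx=q[:,:2]@lx; yy=q[:,:2]@ly; print('body top',len(q),xx.max(),yy.min(),yy.max())
E
python3 hold.py
```

```text
16.5333 [ 0.5732 -0.0779  0.1207] yang -0.762 w 0.010660744151624928 [-0.8  0.4 -0.7]
bar top x range -0.01824010253324499 0.022194154655873714 z 0.014949838831072301 2135
low x range 0.017043645860648184 0.021963476989258053 -0.0046613957933980404
body top 1048 0.021963476989258053 -0.019682731164430745 0.019939358466047805
```

Emit:
arm_command:
  increments:
    - {"grip": 0,"dx": 0,"dy": 0,"dz": -1.5,"spin": 0}
    - {"grip": 0,"dx": 0,"dy": 0,"dz": -2.6,"spin": 0}
    - {"grip": 0,"dx": 0,"dy": 0,"dz": -2.9,"spin": 0}
    - {"grip": 0,"dx": 0,"dy": 0,"dz": -3.1,"spin": 0}
    - {"grip": 0,"dx": 0,"dy": 0,"dz": -3.2,"spin": 0}
    - {"grip": 0,"dx": 0,"dy": 0,"dz": -3.3,"spin": 0}
    - {"grip": 0,"dx": 0,"dy": 0,"dz": -3.3,"spin": 0}

```text
time_s: 17.12
tool_pos: [0.5736, -0.077, 0.0876]
eef_rot: [0.919, 0.394, 0.0, 0.0]
wrist_force: [-0.7, -0.9, -0.3]
width: 0.0103
finger_force: 61.4
```

Emit:
arm_command:
  increments:
    - {"grip": 0,"dx": 0,"dy": 0,"dz": -0.1,"spin": 0}
    - {"grip": 0,"dx": 0,"dy": 0,"dz": -0.2,"spin": 0}
    - {"grip": 0,"dx": 0,"dy": 0,"dz": -0.3,"spin": 0}
    - {"grip": 0,"dx": 0,"dy": 0,"dz": -0.3,"spin": 0}

```text
time_s: 17.45
tool_pos: [0.5733, -0.0767, 0.0841]
eef_rot: [0.919, 0.394, -0.0, -0.0]
wrist_force: [-1.1, 0.4, -0.4]
width: 0.0102
finger_force: 61.4
```

Emit:
arm_command:
  increments:
    - {"grip": 0,"dx": 0,"dy": 0,"dz": -0.15,"spin": 0}
    - {"grip": 0,"dx": 0,"dy": 0,"dz": -0.3,"spin": 0}
    - {"grip": 0,"dx": 0,"dy": 0,"dz": -0.4,"spin": 0}
    - {"grip": 0,"dx": 0,"dy": 0,"dz": -0.5,"spin": 0}
    - {"grip": 0,"dx": 0,"dy": 0,"dz": -0.5,"spin": 0}

```text
time_s: 17.87
tool_pos: [0.5732, -0.0767, 0.079]
eef_rot: [0.919, 0.394, -0.0, -0.0]
wrist_force: [-1.2, 0.1, -1.0]
width: 0.01
finger_force: 61.4
```

Emit:
arm_command:
  increments:
    - {"grip": 0,"dx": 0,"dy": 0,"dz": -0.05,"spin": 0}
    - {"grip": 0,"dx": 0,"dy": 0,"dz": -0.1,"spin": 0}
    - {"grip": 0,"dx": 0,"dy": 0,"dz": -0.15,"spin": 0}
    - {"grip": 0,"dx": 0,"dy": 0,"dz": -0.15,"spin": 0}

```text
time_s: 18.2
tool_pos: [0.5735, -0.0768, 0.0779]
eef_rot: [0.919, 0.394, 0.0, 0.0]
wrist_force: [-0.8, 0.5, -0.3]
width: 0.0102
finger_force: 61.4
```

Emit:
arm_command:
  increments:
    - {"grip": 0,"dx": 0,"dy": 0,"dz": -0.05,"spin": 0}
    - {"grip": 0,"dx": 0,"dy": 0,"dz": -0.1,"spin": 0}
    - {"grip": 0,"dx": 0,"dy": 0,"dz": -0.1,"spin": 0}

```text
time_s: 18.45
tool_pos: [0.5735, -0.0768, 0.0779]
eef_rot: [0.919, 0.394, 0.0, 0.0]
wrist_force: [-2.5, -0.1, 4.7]
width: 0.0105
finger_force: 62.0
```

```bash
python3 hold.py
```

```text
18.5 [ 0.5735 -0.0768  0.0779] yang -0.761 w 0.010001218623475036 [-2.9  0.6  5. ]
bar top x range -0.01852169433542611 0.02179539899426383 z 0.01543096508871468 2136
low x range -0.03994507634282143 0.039989138604007574 -0.016202783512689667
body top 1032 0.021524176524379483 -0.01918267194908732 0.020241931575638136
```

Seated: the bar top is 31 mm above the bezel, with light contact force. Turning clockwise.

Emit:
arm_command:
  increments:
    - {"grip": 0,"dx": 0,"dy": 0,"dz": 0.05,"spin": -0.06}
    - {"grip": 0,"dx": 0,"dy": 0.02,"dz": 0.05,"spin": -0.12}
    - {"grip": 0,"dx": -0.01,"dy": 0.03,"dz": 0.05,"spin": -0.18}
    - {"grip": 0,"dx": -0.01,"dy": 0.04,"dz": 0.05,"spin": -0.24}
    - {"grip": 0,"dx": -0.02,"dy": 0.05,"dz": 0.05,"spin": -0.3}
    - {"grip": 0,"dx": -0.02,"dy": 0.05,"dz": 0.05,"spin": -0.36}
    - {"grip": 0,"dx": -0.03,"dy": 0.06,"dz": 0.05,"spin": -0.42}
    - {"grip": 0,"dx": -0.04,"dy": 0.07,"dz": 0.05,"spin": -0.48}
    - {"grip": 0,"dx": -0.04,"dy": 0.08,"dz": 0.05,"spin": -0.54}
    - {"grip": 0,"dx": -0.04,"dy": 0.08,"dz": 0.05,"spin": -0.54}

```text
time_s: 19.33
tool_pos: [0.5736, -0.0762, 0.0779]
eef_rot: [0.991, 0.134, 0.001, 0.0]
wrist_force: [0.9, -0.6, 3.4]
width: 0.01
finger_force: 61.7
```

```bash
cat > tq.py <<'E'
from station import *
import numpy as np
for i in range(2):
    capture('wrist'); o=get_obs(); print(o['time_s'],o['tool_pos'].round(4),'yang',(2*np.arctan2(o['eef_rot'][1],o['eef_rot'][0])-np.pi/2).round(3),'F',o['wrist_force'].round(1),'T',o['ft_torque'].round(3),'q6',o['joint_positions'][5].round(3),o['joint_torque'][5].round(3))
E
python3 tq.py
```

```text
19.3833 [ 0.5736 -0.0762  0.0779] yang -1.3 F [ 0.3 -0.2  2.8] T [-0.001  0.092  0.023] q6 1.07 0.138
19.4333 [ 0.5736 -0.0762  0.0779] yang -1.3 F [ 0.1 -0.5  3.1] T [-0.09   0.003 -0.004] q6 1.07 0.024
```

Emit:
arm_command:
  increments:
    - {"grip": 0,"dx": 0,"dy": 0,"dz": 0,"spin": -0.05}
    - {"grip": 0,"dx": 0,"dy": 0,"dz": 0,"spin": -0.1}
    - {"grip": 0,"dx": 0,"dy": 0.01,"dz": 0,"spin": -0.14}
    - {"grip": 0,"dx": 0,"dy": 0.01,"dz": 0,"spin": -0.18}
    - {"grip": 0,"dx": 0,"dy": 0.01,"dz": 0,"spin": -0.18}

```text
time_s: 19.85
tool_pos: [0.5736, -0.0762, 0.0779]
eef_rot: [0.999, 0.045, 0.001, 0.0]
wrist_force: [1.0, -0.4, 3.9]
width: 0.0101
finger_force: 61.8
```

```bash
python3 tq.py
```

```text
19.9 [ 0.5736 -0.0762  0.0779] yang -1.479 F [ 0.4 -0.3  3.9] T [-0.112 -0.028  0.064] q6 1.25 0.087
19.95 [ 0.5736 -0.0762  0.0779] yang -1.479 F [ 0.9 -1.2  3.5] T [-0.106 -0.038  0.016] q6 1.25 0.014
```

Emit:
arm_command:
  increments:
    - {"grip": 0,"dx": 0,"dy": 0,"dz": 0,"spin": -0.03}
    - {"grip": 0,"dx": 0,"dy": 0,"dz": 0,"spin": -0.06}
    - {"grip": 0,"dx": 0,"dy": 0,"dz": 0,"spin": -0.06}

```text
time_s: 20.2
tool_pos: [0.5736, -0.0762, 0.0779]
eef_rot: [1.0, 0.015, 0.001, 0.0]
wrist_force: [0.2, -0.9, 4.0]
width: 0.0102
finger_force: 61.9
```

```bash
python3 tq.py
```

```text
20.25 [ 0.5736 -0.0762  0.0779] yang -1.54 F [ 0.9 -1.4  4.5] T [-0.244 -0.117  0.049] q6 1.31 0.062
20.3 [ 0.5736 -0.0762  0.0779] yang -1.54 F [ 1.1 -0.9  5.1] T [-0.165 -0.098 -0.043] q6 1.31 0.01
```

Emit:
arm_command:
  increments:
    - {"grip": 0,"dx": 0,"dy": 0,"dz": 0,"spin": -0.03}
    - {"grip": 0,"dx": 0,"dy": 0,"dz": 0,"spin": -0.06}
    - {"grip": 0,"dx": 0,"dy": 0,"dz": 0,"spin": -0.09}
    - {"grip": 0,"dx": 0,"dy": 0,"dz": 0,"spin": -0.09}

```text
time_s: 20.63
tool_pos: [0.5736, -0.0762, 0.0779]
eef_rot: [1.0, -0.03, 0.001, 0.0]
wrist_force: [0.7, -0.5, 5.3]
width: 0.0104
finger_force: 62.0
```

```bash
python3 tq.py; python3 hold.py
python3 - <<'E'
from h import *
import pickle
c=pickle.load(open('w13.pkl','rb')); o=get_obs(); t=o['tool_pos']; P=cloud(c); z=P[...,2]
V,U=np.mgrid[0:420,0:560]; h=cv2.cvtColor(c['image'],cv2.COLOR_RGB2HSV)
b=(np.hypot(*(P[...,:2]-t[:2]).transpose(2,0,1))<.03)&(z>.0895)&(z<.097); b&=np.hypot(*(P[...,:2]-t[:2]).transpose(2,0,1))<.024
w=b&(h[...,2]>110)&(h[...,1]<70); 
if w.sum()>8:
    q=P[w][:,:2]; vx,vy,_,_=cv2.fitLine(q.astype(np.float32),cv2.DIST_HUBER,0,.0001,.01).ravel(); print('white',w.sum(),np.arctan2(vy,vx))
E
```

```text
20.6833 [ 0.5735 -0.0762  0.0779] yang -1.63 F [ 1.4 -1.6  4.5] T [-0.234 -0.134  0.047] q6 1.4 0.059
20.7333 [ 0.5735 -0.0762  0.0779] yang -1.63 F [ 0.6 -1.6  4.9] T [-0.283 -0.14  -0.023] q6 1.4 -0.008
20.7833 [ 0.5736 -0.0762  0.0779] yang -1.63 w 0.010188840814787279 [ 1.5 -1.5  5.9]
bar top x range -0.018369869538674196 0.02207454791560707 z 0.015374764621104306 2152
low x range -0.039964522698434535 0.03999546326562406 -0.01630353223471455
body top 1036 0.02166247837051295 -0.019777141545860636 0.019698972182448607
white 180 -0.06052604
```

Emit:
arm_command:
  increments:
    - {"grip": 0,"dx": 0,"dy": 0,"dz": 0,"spin": -0.03}
    - {"grip": 0,"dx": 0,"dy": 0,"dz": 0,"spin": -0.06}
    - {"grip": 0,"dx": 0,"dy": 0,"dz": 0,"spin": -0.06}

```text
time_s: 21.03
tool_pos: [0.5736, -0.0761, 0.0779]
eef_rot: [0.998, -0.06, 0.001, 0.0]
wrist_force: [0.7, -1.7, 4.7]
width: 0.0098
finger_force: 62.1
```

```bash
python3 tq.py
python3 - <<'E'
from h import *
import pickle
# hob yaw: long edge of the hob plate from the top view at z .06, via plate depth mask
c=pickle.load(open('top.pkl','rb')); P=cloud(c); z=P[...,2]
m=((z>.052)&(z<.068)).astype(np.uint8); n,l,st,ce=cv2.connectedComponentsWithStats(m); k=st[1:,4].argmax()+1; q=P[l==k][:,:2].astype(np.float32)
print(cv2.minAreaRect(q))
V,U=np.mgrid[0:420,0:560]; k=l==k
# near edge of the hob: lower image border per column
us=range(160,300,4); e=np.array([ray(c,u,V[k&(U==u)].max()+.5,.06)[:2] for u in us]); vx,vy,_,_=cv2.fitLine(e.astype(np.float32),cv2.DIST_HUBER,0,.0001,.01).ravel(); print('near edge yaw',np.arctan2(vy,vx)-np.pi/2,np.arctan2(vy,vx)+np.pi/2)
E
```

```text
21.0833 [ 0.5736 -0.0762  0.0779] yang -1.69 F [ 1.4 -2.6  5.4] T [-0.239 -0.174  0.001] q6 1.46 0.062
21.1333 [ 0.5736 -0.0762  0.0779] yang -1.69 F [ 0.8 -2.1  5.5] T [-0.229 -0.191  0.005] q6 1.46 0.021
((0.593106746673584, 0.13350100815296173), (0.2905538082122803, 0.500057578086853), 10.9478178024292)
near edge yaw -2.9483423 0.19325042
```

Emit:
arm_command:
  increments:
    - {"grip": 0,"dx": 0,"dy": 0,"dz": 0,"spin": -0.03}
    - {"grip": 0,"dx": 0,"dy": 0,"dz": 0,"spin": -0.06}
    - {"grip": 0,"dx": 0,"dy": 0,"dz": 0,"spin": -0.06}

```text
time_s: 21.38
tool_pos: [0.5736, -0.0761, 0.0779]
eef_rot: [0.996, -0.09, 0.001, 0.0]
wrist_force: [1.1, -2.0, 4.3]
width: 0.0103
finger_force: 62.1
```

```bash
python3 tq.py
python3 - <<'E'
from h import *
import pickle
c=cap('wrist'); o=get_obs(); t=o['tool_pos']; P=cloud(c); z=P[...,2]
h=cv2.cvtColor(c['image'],cv2.COLOR_RGB2HSV); d=np.hypot(*(P[...,:2]-t[:2]).transpose(2,0,1))
w=(d<.024)&(z>.0895)&(z<.097)&(h[...,2]>110)&(h[...,1]<70); q=P[w][:,:2]; vx,vy,_,_=cv2.fitLine(q.astype(np.float32),cv2.DIST_HUBER,0,.0001,.01).ravel(); print('white',w.sum(),np.arctan2(vy,vx))
E
```

```text
21.4333 [ 0.5736 -0.0761  0.0779] yang -1.75 F [ 1.5 -1.1  4.6] T [-0.247 -0.248  0.021] q6 1.52 0.105
21.4833 [ 0.5737 -0.0761  0.0779] yang -1.749 F [ 1.7 -1.6  5.1] T [-0.174 -0.217  0.017] q6 1.52 0.064
white 179 -0.16228454
```

Emit:
arm_command:
  increments:
    - {"grip": 0,"dx": 0,"dy": 0,"dz": 0,"spin": -0.03}
    - {"grip": 0,"dx": 0,"dy": 0,"dz": 0,"spin": -0.06}
    - {"grip": 0,"dx": 0,"dy": 0,"dz": 0,"spin": -0.06}

```text
time_s: 21.78
tool_pos: [0.5737, -0.0761, 0.0779]
eef_rot: [0.993, -0.119, 0.001, 0.0]
wrist_force: [1.1, -1.5, 5.1]
width: 0.0104
finger_force: 62.1
```

```bash
cat >> tq.py <<'E'
from h import *
c=cap('wrist'); o=get_obs(); t=o['tool_pos']; P=cloud(c); z=P[...,2]
h=cv2.cvtColor(c['image'],cv2.COLOR_RGB2HSV); d=np.hypot(*(P[...,:2]-t[:2]).transpose(2,0,1))
w=(d<.024)&(z>.0895)&(z<.097)&(h[...,2]>110)&(h[...,1]<70); q=P[w][:,:2]; vx,vy,_,_=cv2.fitLine(q.astype(np.float32),cv2.DIST_HUBER,0,.0001,.01).ravel(); print('white',w.sum(),np.arctan2(vy,vx))
E
python3 tq.py
```

```text
21.8333 [ 0.5737 -0.0761  0.0779] yang -1.809 F [ 2.6 -1.9  5.1] T [-0.276 -0.276  0.097] q6 1.58 0.141
21.8833 [ 0.5737 -0.0761  0.0779] yang -1.809 F [ 2.7 -0.9  5.6] T [-0.323 -0.292  0.105] q6 1.579 0.099
white 180 -0.24253386
```

Emit:
arm_command:
  increments:
    - {"grip": 0,"dx": 0,"dy": 0,"dz": 0,"spin": -0.03}
    - {"grip": 0,"dx": 0,"dy": 0,"dz": 0,"spin": -0.06}
    - {"grip": 0,"dx": 0,"dy": 0,"dz": 0,"spin": -0.06}

```text
time_s: 22.18
tool_pos: [0.5738, -0.0761, 0.0779]
eef_rot: [0.989, -0.149, 0.001, 0.0]
wrist_force: [1.2, -1.9, 5.2]
width: 0.0102
finger_force: 62.1
```

```bash
python3 tq.py
```

```text
22.2333 [ 0.5738 -0.0761  0.0779] yang -1.869 F [ 1.6 -1.7  5.4] T [-0.228 -0.326  0.129] q6 1.639 0.199
22.2833 [ 0.5738 -0.0761  0.0779] yang -1.869 F [ 1.7 -1.   4.8] T [-0.26  -0.343  0.16 ] q6 1.639 0.158
white 178 -0.3173343
```

The torque now rises steadily (0.15 N m, well over the drag), so the spindle is on its stop. I'll ease back, release and rise.

Emit:
arm_command:
  increments:
    - {"grip": 0,"dx": 0,"dy": 0,"dz": 0,"spin": 0.06}
    - {"grip": 0,"dx": 0,"dy": 0,"dz": 0,"spin": 0.1}
    - {"grip": 35,"dx": 0,"dy": 0,"dz": 0,"spin": 0.1}
    - {"grip": 35,"dx": 0,"dy": 0,"dz": 0,"spin": 0.1}
    - {"grip": 35,"dx": 0,"dy": 0,"dz": 0,"spin": 0.1}
    - {"grip": 35,"dx": 0,"dy": 0,"dz": 1,"spin": 0.1}
    - {"grip": 35,"dx": 0,"dy": 0,"dz": 4,"spin": 0.1}
    - {"grip": 35,"dx": -3,"dy": 0,"dz": 7,"spin": 0.1}
    - {"grip": 35,"dx": -5,"dy": 0,"dz": 9,"spin": 0.1}
    - {"grip": 35,"dx": -5,"dy": 0,"dz": 9,"spin": 0.1}

```text
time_s: 23.17
tool_pos: [0.5228, -0.0763, 0.1734]
eef_rot: [0.995, -0.1, 0.004, 0.001]
wrist_force: [0.9, -0.2, 0.3]
width: 0.0299
finger_force: 0.0
```

```bash
sed 's/-.437/-.575/;s/+.308/+.0755/;s/z>.0325)&(z<.042/z>.088)\&(z<.112/;s/near=d<.035/near=d<.03/;s/,\.035)/,.0925)/;s/z>.03)/z>.085)\&(z<.115)/;s/w12/w14/g' knob.py > knob2.py; python3 knob2.py
```

```text
23.2167 [ 0.5234 -0.0762  0.171 ] yang -1.7713949652787293
bar 1008 0.09315039694683643 [ 0.57537014 -0.07634425]
rect (0.5748218894004822, -0.07613546401262283) (0.012062732130289078, 0.04043582081794739) 80.30115509033203
px rect ((271.4721374511719, 144.38763427734375), (59.02996063232422, 17.436542510986328), 87.39744567871094)
edges [(np.float64(0.0401), np.float64(-0.174)), (np.float64(0.0118), np.float64(-1.729)), (np.float64(0.0401), np.float64(2.981)), (np.float64(0.0123), np.float64(1.415))] c [ 0.57494067 -0.07625724]
white 78 [ 0.5861629  -0.07812665  0.09367189]
dir to white -0.16506536977107755
white line -0.21262924
bar line -0.17102945
```

The knob is fully down (bar top 0.093) and rests at -0.17 rad. The lag behind the hob axis (0.19) is larger than I expected, so I'll regrip without downward load and check the stop torque again.

Emit:
arm_command:
  increments:
    - {"grip": 35,"dx": 4,"dy": 0,"dz": -2,"spin": 0.03}
    - {"grip": 35,"dx": 5,"dy": 0,"dz": -5,"spin": 0.03}
    - {"grip": 35,"dx": 5,"dy": 0,"dz": -8,"spin": 0.03}
    - {"grip": 35,"dx": 5,"dy": 0,"dz": -8.8,"spin": 0.03}
    - {"grip": 35,"dx": 5,"dy": 0,"dz": -8.8,"spin": 0.03}
    - {"grip": 0,"dx": 5,"dy": 0,"dz": -8.8,"spin": 0.03}
    - {"grip": 0,"dx": 5,"dy": 0,"dz": -8.8,"spin": 0.03}
    - {"grip": 0,"dx": 5,"dy": 0,"dz": -8.8,"spin": 0.03}
    - {"grip": 0,"dx": 5,"dy": 0,"dz": -8.8,"spin": 0.03}
    - {"grip": 0,"dx": 5,"dy": 0,"dz": -8.8,"spin": 0.03}

```text
time_s: 24.05
tool_pos: [0.5724, -0.0758, 0.0784]
eef_rot: [0.996, -0.085, -0.001, -0.0]
wrist_force: [-0.0, -0.9, -4.0]
width: 0.0105
finger_force: 62.3
```

```bash
cat > avg.py <<'E'
from station import *
import numpy as np
T=[];F=[]
for i in range(8): capture('wrist'); o=get_obs(); T.append(o['ft_torque']); F.append(o['wrist_force'])
print(o['time_s'],o['tool_pos'].round(4),'knob',(2*np.arctan2(o['eef_rot'][1],o['eef_rot'][0])).round(3),'F',np.mean(F,0).round(2),'T',np.mean(T,0).round(3),'q6t',o['joint_torque'][5].round(3),o['finger_force'])
E
python3 avg.py; python3 tq.py | tail -1
```

```text
24.45 [ 0.5724 -0.0758  0.0785] knob -0.17 F [-0.04 -0.56 -5.92] T [-0.092 -0.019  0.026] q6t 0.036 61.895867586135864
white 179 -0.18351632
```

Emit:
arm_command:
  increments:
    - {"grip": 0,"dx": 0,"dy": 0,"dz": 0,"spin": -0.04}
    - {"grip": 0,"dx": 0,"dy": 0,"dz": 0,"spin": -0.08}
    - {"grip": 0,"dx": 0,"dy": 0,"dz": 0,"spin": -0.12}
    - {"grip": 0,"dx": 0,"dy": 0,"dz": 0,"spin": -0.12}

```text
time_s: 24.93
tool_pos: [0.5725, -0.0758, 0.0787]
eef_rot: [0.989, -0.145, -0.001, 0.0]
wrist_force: [-0.4, -0.3, -8.3]
width: 0.0102
finger_force: 61.8
```

```bash
python3 avg.py; python3 tq.py | tail -1
```

```text
25.3333 [ 0.5725 -0.0758  0.0787] knob -0.29 F [-0.47 -0.64 -9.83] T [-0.123  0.088  0.135] q6t 0.136 61.573837995529175
white 179 -0.31086043
```

The stop is confirmed: 0.135 N m on the spindle with no bezel load. Easing back, pressing lightly down, then releasing.

Emit:
arm_command:
  increments:
    - {"grip": 0,"dx": 0,"dy": 0,"dz": 0,"spin": 0.06}
    - {"grip": 0,"dx": 0,"dy": 0,"dz": -0.05,"spin": 0.11}
    - {"grip": 0,"dx": 0,"dy": 0,"dz": -0.1,"spin": 0.11}
    - {"grip": 0,"dx": 0,"dy": 0,"dz": -0.15,"spin": 0.11}
    - {"grip": 0,"dx": 0,"dy": 0,"dz": -0.15,"spin": 0.11}

```text
time_s: 25.9
tool_pos: [0.5726, -0.0758, 0.0789]
eef_rot: [0.996, -0.091, -0.0, -0.0]
wrist_force: [-5.5, -0.2, -3.4]
width: 0.0097
finger_force: 62.5
```

```bash
python3 avg.py
```

```text
26.3 [ 0.5726 -0.0757  0.0789] knob -0.182 F [-5.29  0.24 -3.43] T [0.056 0.959 0.02 ] q6t 0.027 62.52155542373657
```

Emit:
arm_command:
  increments:
    - {"grip": 35,"dx": 0,"dy": 0,"dz": 0,"spin": 0.11}
    - {"grip": 35,"dx": 0,"dy": 0,"dz": 0,"spin": 0}
    - {"grip": 35,"dx": 0,"dy": 0,"dz": 0,"spin": 0}
    - {"grip": 35,"dx": 0,"dy": 0,"dz": 0,"spin": 0}

```text
time_s: 26.63
tool_pos: [0.5754, -0.0762, 0.0807]
eef_rot: [0.996, -0.089, 0.003, 0.0]
wrist_force: [0.4, -0.5, 0.3]
width: 0.0299
finger_force: 0.0
```

```bash
python3 avg.py
```

```text
27.0333 [ 0.5731 -0.0759  0.0778] knob -0.18 F [-0.15 -0.09  0.27] T [-0.007 -0.    -0.002] q6t -0.002 0.0
```

Emit:
arm_command:
  increments:
    - {"grip": 35,"dx": 0,"dy": 0,"dz": 1,"spin": 0}
    - {"grip": 35,"dx": 0,"dy": 0,"dz": 4,"spin": 0}
    - {"grip": 35,"dx": -3,"dy": 0,"dz": 7,"spin": 0}
    - {"grip": 35,"dx": -5,"dy": 0,"dz": 9,"spin": 0}
    - {"grip": 35,"dx": -5,"dy": 0,"dz": 9,"spin": 0}
    - {"grip": 35,"dx": -5,"dy": 0,"dz": 9,"spin": 0}

```text
time_s: 27.53
tool_pos: [0.5238, -0.0762, 0.1707]
eef_rot: [0.996, -0.09, 0.003, 0.0]
wrist_force: [-0.3, -0.7, 0.1]
width: 0.0297
finger_force: 0.0
```

```bash
cat >> knob2.py <<'E'
A=np.c_[q[:,:2]-q[:,:2].mean(0),np.ones(len(q))]; s=np.linalg.lstsq(A,q[:,2],rcond=None)[0]; print('bar plane',s.round(4),'plate',np.median(z[(d>.04)&(d<.08)&(abs(z-.06)<.006)]))
E
python3 knob2.py
```

```text
27.5833 [ 0.5234 -0.076   0.1688] yang -1.7511117879262639
bar 1023 0.09315736454165544 [ 0.57513692 -0.07618398]
rect (0.5747644901275635, -0.07601980865001678) (0.012065251357853413, 0.040393952280282974) 88.36676025390625
px rect ((273.1081237792969, 145.64865112304688), (59.84123229980469, 17.755090713500977), 80.53767395019531)
edges [(np.float64(0.0402), np.float64(-0.031)), (np.float64(0.0119), np.float64(-1.594)), (np.float64(0.0401), np.float64(3.125)), (np.float64(0.0124), np.float64(1.555))] c [ 0.57483583 -0.07619132]
white 78 [ 0.58556241 -0.07632661  0.09378346]
dir to white -0.012612354889746885
white line -0.036280274
bar line -0.027669488
bar plane [0.0006 0.0157 0.0931] plate 0.06085638744968991
```

```bash
python3 -c "
from station import *
print(hand_in())"
```

```text
the job is handed in; nothing more can be done
None
```

The job is handed in: crown dropped home over the igniter, cap flat on it, and the larger knob fully down on the spindle and turned clockwise to the stop. I judged the stop by torque, because the knob hides the spindle; it came to rest about 0.2 rad past the off line, roughly the play allowed.

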